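# Lock the drilling fixture and hold the plate over its dowels

### The arm

A 6-joint arm with a two-finger parallel gripper is mounted at the origin on the work surface. World frame = base frame: x ahead of the robot, y to its left, z up, the work surface at z = 0. Lengths are in m, angles in rad, forces in N, time in s.
With the tool pointing down it reaches from about 0.3 to 1 m from the base axis. Payload 5.1 kg.
Tool frame: the origin (TCP) lies midway between the tips of the shut fingers; the grasp point (between the pads) lies 19 mm behind it; z points along the fingers, x is the direction in which the jaws open and shut, and the axes are right-handed (so a half turn about z gives the same grasp; the last joint's range is limited). The gripper opens to 95 mm and grips with 3 to 60 N. Pads are 20 mm wide; open, the fingers measure 119 mm over their backs; the gripper's body (75 mm by 180 mm) begins 59 mm behind the grasp point.
Start: joints at [1.229, 0.124, 1.65, -0, 1.367, -0.083], TCP at [0.166, 0.628, 0.215] pointing down, gripper open.
Joint ranges: [-2.61, 2.61], [-1.02, 2.33], [0.03, 2.71], [-1.35, 4.49], [0.32, 2.68], [-2.91, 2.91]. Speed limits (rad/s): [2.57, 2.57, 3.14, 3.14, 3.14, 3.14].

### API

Orientations are given as a unit quaternion [x, y, z, w].
In Python, from station import ctrl gives the robot as it stands. The module is installed in compiled form; this text tells all that it offers.
- The arm moves only by the shell command python3 -m creep 'ROWS' [FORCE]. ROWS is JSON, a list of rows, each a list of 3 entries, a list of its own where there are three numbers: the shift along the tool's x, y, z in units of 30 mm (1.0 is 30 mm), then the turn, a rotation vector about the tool's x, y, z in units of 5 degrees (1.0 is 5 degrees), then the finger opening in mm, from 0 to 95.1. In form: [[[dx, dy, dz], [rx, ry, rz], jaw], ...]. A call has exactly 8 rows; each row shifts and turns the commanded pose from where the row before left it, along the tool's axes as they then stand; what a row does not reach is not made up. A row lasts 1/12 s, in which the tool goes at most 41.7 mm and 7.16 degrees, less where a joint would pass 70% of its speed; a pose out of reach is approached as far as the arm can. A call is refused whole if a number of a shift passes 1 or a number of a turn 1, either way. A call with a gripper value outside its range is refused whole. The fingers move at their own pace and stop on an object; FORCE is the grip in N (left out, the last holds). Time passes only in rows, so rows that do not move let the fingers close, or fill a call up. It gives the time, the measured TCP pose, the force and the opening at its end, in the units of the state.
- ctrl.read_state(): the state, without advancing time (a new reading comes with each control period).
- ctrl.camera(name): name is "scene" or "top" or "wrist"; returns a dict with "pixels" (480x640x3 uint8, red, green, blue), "fovy" (degrees; the focal length in pixels is half the picture's height over the tangent of half this angle, whatever the lens; pixels are square), "cx", "cy" (the principal point, pixels), "eye" and "attitude" of the camera in the world. Camera axes: x right, y down, z forward; pixel columns grow to the right and rows downward; lengths in m; the calibration is good to about 2 mm. A picture is of the moment at which its call begins. There is no depth.
- ctrl.hand_in(): hands the job in, once; it reports no verdict.
The state is a dict: "time": time; "joints": joint angles; "qvel": joint speeds; "tau": joint torques, N m; "ee_pos": TCP position; "tool_rot": TCP orientation; "ft_force": force on the tool from outside, world axes, zero at the start; "moment": the same for the moment, N m; "opening": opening from 0.0 (shut) to 1.0 (fully open).
Only numpy, scipy, OpenCV 4.12 (cv2) and the standard library are available. Lean on these libraries where they do the work, as an engineer would, in place of code of your own. Each camera call takes 0.05 s, during which the arm holds its last target.

### The job

Take the steel lock pin out of the wooden drill stand, put it down through the swivel plate's ear into the hole of the fixture base below until its collar is fully home on the ear, and let go of it. Then lift the aluminium plate off its backing board, carry it over the vice and the clutter without bumping anything with it, and bring it level over the fixture, each of its two holes straight above a dowel, its underside about 1 cm above the dowel tips and touching nothing, so that I can wipe the seat before it goes down. Finish while still holding the plate there, steady in the gripper: do not set it down or let go, and leave the other tools where they lie.

Things in the scene. Friction and masses are not known exactly. Their poses are not given: they have to be found in the camera images.
- pin: Loose steel lock pin, standing upright in the drill stand at the start: straight shank 12 mm diameter and 34 mm long with a chamfered foot, then a collar 24 mm diameter and 5 mm thick, then a ringed round grip 16 mm diameter and 35 mm long; 74 mm overall, about 90 g. Origin at the centre of the shank's foot, z up along the pin; the collar's underside is at z = 34 mm, the grip runs from z = 39 to 74 mm. It stands with its collar on the stand's top.
- drill_stand: Fixed wooden drill stand, 50 (x) by 130 (y) by 40 mm high. Origin under its centre. The pin's hole is 38 mm from the centre towards +y; six drill bits stand in the other half (y = -12 to -52 mm), up to 55 mm above the wood.
- fixture: Fixed dark cast-iron base of the swivel drilling fixture, 190 by 190 mm, 25 mm high, with four low cap screws at its corners (8 mm high) and a ring of plugged index bushes. Origin under its centre, z up. The swivel plate lies 1 mm above it. One index hole is open, the one under the ear, on the base's -x side.
- base_hole (a point): Centre of the mouth of the open index hole in the fixture base's top, 25 mm above the bench, 78 mm from the fixture's centre along its -x; 14 mm diameter, open down to the bench. Axes as the fixture's.
- swivel (a joint): Angle of the swivel plate on the base (rad), 0 = the ear's hole exactly over the base's open hole, as it starts. Stiff to turn (0.4 N m of friction) and free to turn until pinned.
- ear_hole (a point): Centre of the mouth of the 14 mm through hole in the ear of the swivel plate, on the ear's top, 38 mm above the bench, straight over base_hole at the start. The ear is 36 mm wide and 12 mm thick. With the pin fully home its foot is 34 mm below this point, 21 mm deep in the base's hole.
- dowel_a (a point): Centre of the tip of one of the two upright 12 mm steel dowels of the swivel plate, 55 mm from the swivel centre along the fixture's +y. Tips are 16 mm above the swivel plate's flat top (a steel disc 124 mm across with an arm under each dowel), 54 mm above the bench. Axes as the swivel plate's, z up.
- dowel_b (a point): The tip of the other dowel, 55 mm from the swivel centre along the fixture's -y, the same height; otherwise as dowel_a.
- work_plate: Loose aluminium work plate, 50 (x) by 150 (y) by 20 mm (z), about 0.4 kg, lying flat and lengthwise on the backing board at the start. Two 14 mm through holes, 55 mm either side of its centre along y; four small punch marks on top. Origin at the centre of its underside, z up. The two ends are alike: either hole may go over either dowel.
- hole_a (a point): Centre of the plate's hole at +y (55 mm from the plate's centre), at the underside.
- hole_b (a point): Centre of the plate's hole at -y (55 mm from the plate's centre), at the underside.
- board: Fixed wooden backing board under the plate, 36 (x) by 190 (y) by 24 mm high, narrower than the plate, so that the plate overhangs it by 7 mm on each long side. Origin under its centre.
- vice: Fixed dark drill vice standing between the fixture and the backing board: 200 (x) by 110 (y) mm, 78 mm high at the jaws, with a screw and bar handle out to 150 mm from its centre at +x. Origin under its centre.
- hammer: Loose bystander: hammer with a wooden handle, lying.
- screwdriver: Loose bystander: screwdriver, lying.
- wrench: Loose bystander: steel spanner, lying.
- spray_can: Loose bystander: upright can, 60 mm diameter, 170 mm high.
- chuck_key: Loose bystander: T-shaped steel chuck key, 90 mm long, lying.
- pliers: Loose bystander: pliers, 150 mm long, lying.
- bearing: Loose bystander: steel bearing ring, 52 mm across, 15 mm high, lying flat.
Things that resemble listed ones, but are neither listed nor needed, are in the scene too. Leave any black look-alike of the board alone.

How it is judged:
By the outcome, as a careful person would: the job done as asked, in the order asked, and still so for the second after the job is handed in, while the arm keeps its last pose, push and grip.
It also fails if it takes over 69 s, if anything falls off the work surface, if the arm or the gripper's body presses on something with over 40 N, if the wrist force passes 120 N, or if a joint passes its speed limit or range.

## Working session

There is one attempt and no reset: what is moved stays moved. The work goes in short steps, Python scripts to look and compute and a shell command to move; the robot and the scene stay as the last step left them, time stands still between calls to the robot, and variables do not carry over. Pictures are saved under pics/ and viewed, and the job is handed in when it is done.

```bash
mkdir -p pics; cat > h.py <<'E'
import numpy as np, cv2, json
from station import ctrl
from scipy.spatial.transform import Rotation as R
def shot(name,fn=None):
    c=ctrl.camera(name); im=c["pixels"][:,:,::-1].copy()
    if fn: cv2.imwrite("pics/"+fn,im)
    np.savez("cam_%s.npz"%name,im=im,**{k:np.array(c[k]) for k in("fovy","cx","cy","eye","attitude")})
    return c,im
def rot(c):
    a=np.array(c["attitude"],float)
    return a if a.shape==(3,3) else R.from_quat(a).as_matrix()
def f(c): return 240/np.tan(np.radians(float(c["fovy"]))/2)
def ray(c,u,v):
    d=rot(c)@np.array([(u-c["cx"])/f(c),(v-c["cy"])/f(c),1]); return np.array(c["eye"]),d
def plane(c,u,v,z):
    e,d=ray(c,u,v); return e+d*(z-e[2])/d[2]
def proj(c,p):
    q=rot(c).T@(np.array(p)-np.array(c["eye"])); return f(c)*q[:2]/q[2]+[c["cx"],c["cy"]]
def load(n): return dict(np.load("cam_%s.npz"%n))
E
python3 - <<'E'
from h import *
for n in("scene","top","wrist"):
    c,im=shot(n,n+"0.png"); print(n,c["fovy"],c["cx"],c["cy"],c["eye"],c["attitude"])
print(ctrl.read_state())
E
```

```text
scene 44.23023542275363 320.7573604382827 250.12529431102558 [ 1.54290367 -0.27231377  1.34933698] [ 0.752645    0.56052481 -0.21435278 -0.27090649]
top 45.34378469067264 307.2832633537889 241.95534722263324 [ 0.35829159 -0.01285372  1.45957574] [ 0.71414272 -0.69815874  0.02659229 -0.04321348]
wrist 71.86598527340665 315.67674143627806 238.92068802252754 [0.09625228 0.64648325 0.38316391] [0.78595713 0.60452758 0.07853348 0.10320025]
{'time': 0.15, 'joints': array([ 1.22936481e+00,  1.24332153e-01,  1.65134816e+00,  5.02782200e-06,
        1.36747754e+00, -8.26156384e-02]), 'qvel': array([-0.00048782, -0.0011365 , -0.00312416, -0.00048527, -0.00061699,
       -0.00101475]), 'tau': array([ 1.17779409e-04, -4.18190110e+01, -3.60472298e+01,  7.75555638e-02,
        4.67731326e-02, -1.26773011e-04]), 'ee_pos': array([0.16623087, 0.62787948, 0.21369158]), 'tool_rot': array([ 7.92444402e-01,  6.09943650e-01, -6.58778504e-04,  4.22469192e-04]), 'ft_force': array([ 0.32909202, -0.14083445,  0.62121362]), 'moment': array([ 0.00460519, -0.00799146,  0.0148462 ]), 'opening': 0.9976258927524584}
```

View pics/scene0.png

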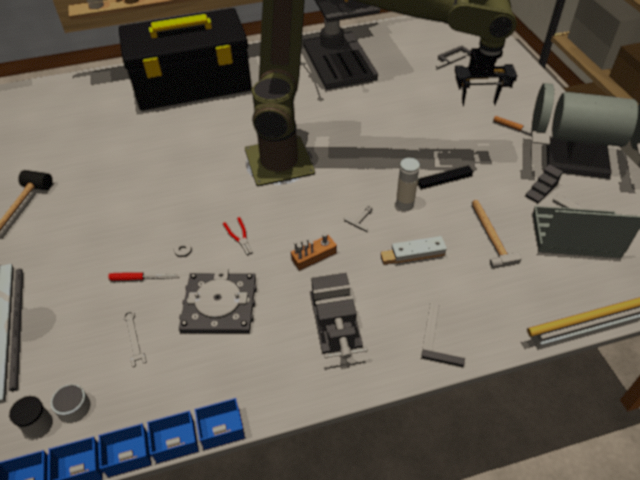

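View pics/top0.png

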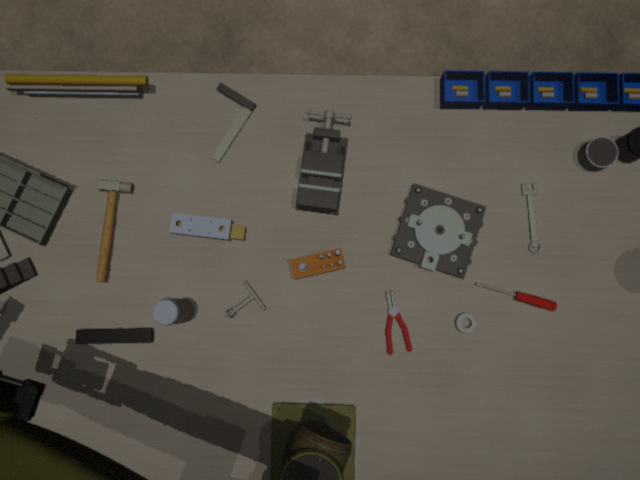

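View pics/wrist0.png

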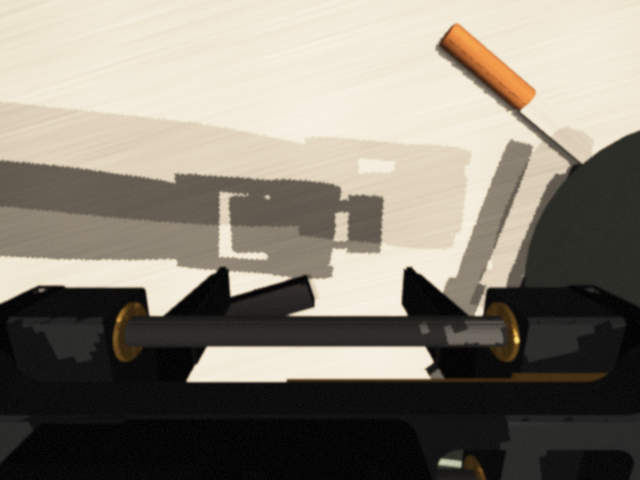

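```bash
python3 - <<'E'
from h import *
c=load("top");im=c["im"]
def crop(im,x0,y0,w,h,s): return cv2.resize(im[y0:y0+h,x0:x0+w],None,fx=s,fy=s,interpolation=cv2.INTER_CUBIC)
cv2.imwrite("pics/c1.png",np.vstack([crop(im,160,200,200,80,4)]))
cv2.imwrite("pics/c2.png",crop(im,380,175,120,110,5))
s=load("scene")["im"]
cv2.imwrite("pics/c3.png",crop(s,170,220,200,120,4))
for u,v in((302,267),(200,227),(440,230),(428,262),(323,175)):print(u,v,plane(c,u,v,.04))
E
```

```text
302 267 [0.43607319 0.03382438 0.04      ]
200 227 [0.53038463 0.29140424 0.04      ]
440 230 [ 0.5353988  -0.30566003  0.04      ]
428 262 [ 0.45538088 -0.27633128  0.04      ]
323 175 [ 0.66835445 -0.01322278  0.04      ]
```

View pics/c1.png

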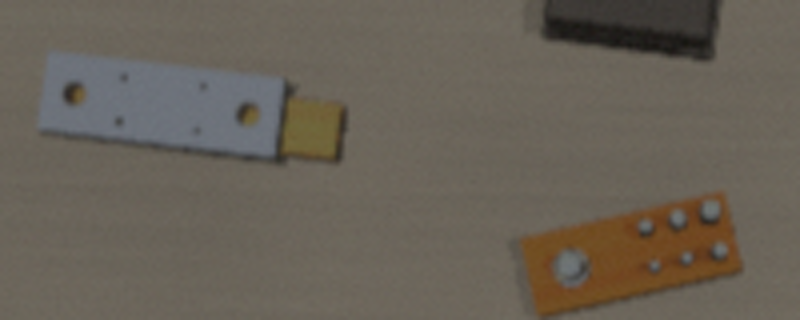

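View pics/c2.png

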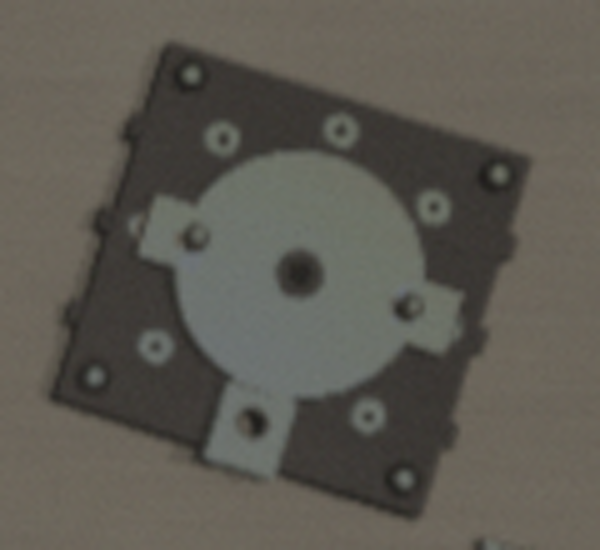

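View pics/c3.png

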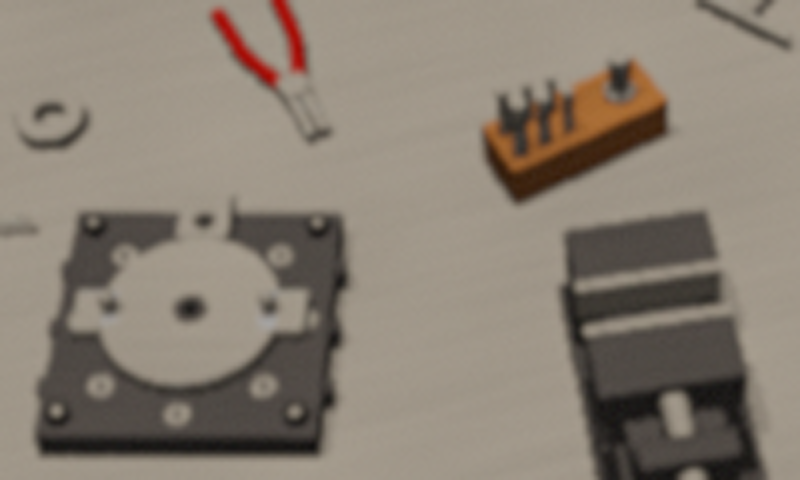

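```bash
cat >> h.py <<'E'
def go(p,yaw=None,N=8,p0=None,show=True):
    """per-row tool-frame shift (30mm units) and rz (5deg units) from the measured pose, tool straight down with tool x at yaw deg"""
    s=ctrl.read_state(); Rm=R.from_quat(s["tool_rot"]); x=Rm.as_matrix()[:,0]; y0=np.degrees(np.arctan2(x[1],x[0]))
    if yaw is None: yaw=y0
    tgt=R.from_matrix(np.array([[np.cos(np.radians(yaw)),np.sin(np.radians(yaw)),0],[np.sin(np.radians(yaw)),-np.cos(np.radians(yaw)),0],[0,0,-1.]]).T)
    rv=np.degrees((Rm.inv()*tgt).as_rotvec())/5
    d=(np.array(p)-s["ee_pos"])
    print("t %.2f pos %s yaw %.2f tilt-turn total(5deg) %s dist %.4f N_min %d F %s op %.1f"%(s["time"],s["ee_pos"].round(4),y0,rv.round(3),np.linalg.norm(d),max(np.ceil(abs(d).max()/.03),np.ceil(abs(rv).max())),s["ft_force"].round(1),s["opening"]*95.1))
    cur=Rm; rows=[]
    for i in range(N):
        rows.append((cur.inv().apply(d/N)/.03).round(3)); cur=cur*R.from_rotvec(np.radians(rv*5/N))
    if abs(rv).max()<.2: print("total shift(30mm) %s per row/%d %s"%((cur.inv().apply(d)/.03).round(3),N,rows[0]))
    else:
        print("turn per row",(rv/N).round(3)); 
        for r in rows: print(list(map(float,r)))
    print("final-frame total shift",(tgt.inv().apply(d)/.03).round(3))
E
python3 - <<'E'
from h import *
c=load("top")
P={k:plane(c,u-.1,v-.1,z) for k,(u,v,z) in dict(pincol=(302.75,267,.045),ear=(430.4,259.4,.038),da=(419,222.4,.054),db=(461.8,236.4,.054),cen=(440,229.6,.038),ha=(178.5,223.5,.044),hb=(222,228.5,.044)).items()}
for k in P: print(k,P[k].round(4))
f_=lambda a:np.degrees(np.arctan2(a[1],a[0])).round(2)
print("dowel y axis",f_(P["da"]-P["db"]),np.linalg.norm(P["da"]-P["db"]),"plate",f_(P["ha"]-P["hb"]),np.linalg.norm(P["ha"]-P["hb"]), "ear->cen",f_(P["cen"]-P["ear"]),np.linalg.norm(P["cen"]-P["ear"]))
hsv=cv2.cvtColor(c["im"],cv2.COLOR_BGR2HSV)
m=cv2.inRange(hsv,(5,150,90),(22,255,255)); m[:, :270]=0;m[:,360:]=0;m[:240]=0;m[290:]=0
p=cv2.findNonZero(m);r=cv2.minAreaRect(p);print(r)
b=cv2.boxPoints(r);w=np.array([plane(c,u,v,.04) for u,v in b]);print(w.round(4))
go([.436,.034,.215],5,24)
E
```

```text
pincol [0.4361 0.0321 0.045 ]
ear [ 0.4623 -0.2823  0.038 ]
da [ 0.5516 -0.2512  0.054 ]
db [ 0.5192 -0.3556  0.054 ]
cen [ 0.5369 -0.3058  0.038 ]
ha [0.5378 0.3451 0.044 ]
hb [0.5275 0.2356 0.044 ]
dowel y axis 72.77 0.10933303148210424 plate 84.63 0.10996432017400352 ear->cen -17.49 0.0781870550355024
((317.26556396484375, 263.3786926269531), (19.29656410217285, 51.53384780883789), 76.75948333740234)
[[ 0.453   0.0641  0.04  ]
 [ 0.4851 -0.0595  0.04  ]
 [ 0.4388 -0.0713  0.04  ]
 [ 0.4068  0.0519  0.04  ]]
t 0.15 pos [0.1662 0.6279 0.2137] yaw 75.17 tilt-turn total(5deg) [1.0000e-02 1.7000e-02 1.4034e+01] dist 0.6523 N_min 20 F [ 0.3 -0.1  0.6] op 94.9
turn per row [0.    0.001 0.585]
[-0.701, 0.573, -0.001]
[-0.671, 0.608, -0.001]
[-0.639, 0.642, -0.001]
[-0.606, 0.674, -0.001]
[-0.571, 0.704, -0.001]
[-0.534, 0.732, -0.001]
[-0.496, 0.758, -0.001]
[-0.457, 0.782, -0.001]
[-0.416, 0.805, -0.001]
[-0.375, 0.825, -0.001]
[-0.332, 0.843, -0.001]
[-0.289, 0.859, -0.001]
[-0.244, 0.872, -0.001]
[-0.2, 0.884, -0.002]
[-0.154, 0.893, -0.002]
[-0.109, 0.899, -0.002]
[-0.063, 0.904, -0.002]
[-0.016, 0.906, -0.002]
[0.03, 0.905, -0.002]
[0.076, 0.903, -0.002]
[0.122, 0.898, -0.002]
[0.168, 0.89, -0.002]
[0.213, 0.881, -0.002]
[0.257, 0.869, -0.002]
final-frame total shift [ 7.233 20.504 -0.044]
```

```bash
python3 -m creep '[[[-0.7,0.57,0],[0,0,0.585],60],[[-0.67,0.61,0],[0,0,0.585],60],[[-0.64,0.64,0],[0,0,0.585],60],[[-0.61,0.67,0],[0,0,0.585],60],[[-0.57,0.7,0],[0,0,0.585],60],[[-0.53,0.73,0],[0,0,0.585],60],[[-0.5,0.76,0],[0,0,0.585],60],[[-0.46,0.78,0],[0,0,0.585],60]]'
python3 -m creep '[[[-0.42,0.805,0],[0,0,0.585],60],[[-0.375,0.825,0],[0,0,0.585],60],[[-0.33,0.84,0],[0,0,0.585],60],[[-0.29,0.86,0],[0,0,0.585],60],[[-0.24,0.87,0],[0,0,0.585],60],[[-0.2,0.88,0],[0,0,0.585],60],[[-0.15,0.89,0],[0,0,0.585],60],[[-0.11,0.9,0],[0,0,0.585],60]]'
python3 - <<'E'
from h import *
go([.436,.034,.175],5,8)
E
```

```text
time: 0.82
ee_pos: [0.256, 0.429, 0.2143]
tool_rot: [0.9, 0.436, -0.0, 0.0]
ft_force: [0.8, 0.1, 0.4]
opening: 0.632
time: 1.48
ee_pos: [0.3458, 0.2314, 0.2144]
tool_rot: [0.97, 0.244, -0.0, 0.0]
ft_force: [-0.1, 0.1, -0.3]
opening: 0.63
t 1.48 pos [0.3458 0.2314 0.2144] yaw 28.24 tilt-turn total(5deg) [1.000e-03 0.000e+00 4.648e+00] dist 0.2206 N_min 7 F [-0.1  0.1 -0.3] op 60.0
turn per row [0.    0.    0.581]
[-0.058, 0.902, 0.164]
[-0.012, 0.904, 0.164]
[0.034, 0.904, 0.164]
[0.079, 0.901, 0.164]
[0.125, 0.896, 0.164]
[0.17, 0.888, 0.164]
[0.215, 0.878, 0.164]
[0.259, 0.866, 0.164]
final-frame total shift [2.423 6.817 1.315]
```

```bash
python3 -m creep '[[[-0.06,0.9,0.16],[0,0,0.58],60],[[-0.01,0.9,0.16],[0,0,0.58],60],[[0.03,0.9,0.16],[0,0,0.58],60],[[0.08,0.9,0.16],[0,0,0.58],60],[[0.12,0.9,0.16],[0,0,0.58],60],[[0.17,0.89,0.16],[0,0,0.58],60],[[0.21,0.88,0.16],[0,0,0.58],60],[[0.26,0.87,0.16],[0,0,0.58],60]]'
python3 - <<'E'
from h import *
c,im=shot("wrist","w1.png")
go([.436,.032,.1],5,8)
for p in([.4361,.0321,.08],[.4361,.0321,.045]): print(proj(c,p))
print(c["eye"])
E
```

```text
time: 2.15
ee_pos: [0.4361, 0.0341, 0.1758]
tool_rot: [0.999, 0.044, -0.0, -0.0]
ft_force: [0.2, 0.3, 0.3]
opening: 0.628
t 2.20 pos [0.4371 0.0308 0.1749] yaw 4.76 tilt-turn total(5deg) [ 0.034  0.008 -0.048] dist 0.0750 N_min 3 F [-0.4 -1.7  0.3] op 59.8
total shift(30mm) [-0.033 -0.042  2.498] per row/8 [-0.004 -0.006  0.312]
final-frame total shift [-0.033 -0.042  2.498]
[315.74480703 243.05879428]
[315.74270236 232.98171478]
[0.42966321 0.10598019 0.34548788]
```

View pics/w1.png

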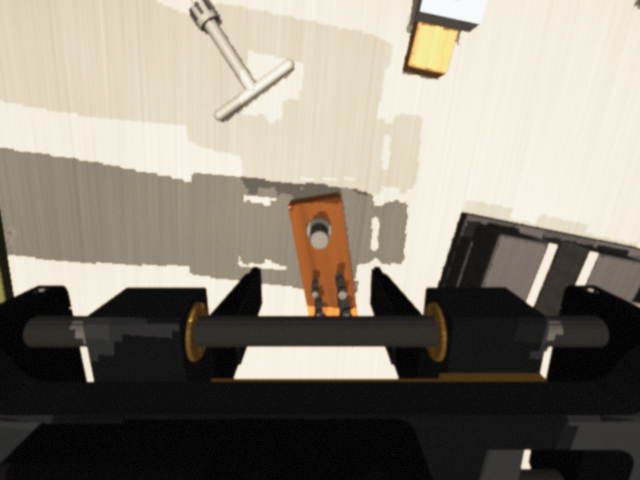

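```bash
python3 - <<'E'
from h import *
c,im=shot("wrist","w2.png")
g=cv2.resize(im[190:320,230:410],None,fx=4,fy=4,interpolation=cv2.INTER_CUBIC);cv2.imwrite("pics/w2c.png",g)
go([.436,.032,.1],5,8)
for p in([.4361,.0321,.08],[.4361,.0321,.045]): print(proj(c,p), (proj(c,p)-[230,190])*4)
E
```

```text
t 2.25 pos [0.4362 0.0329 0.1752] yaw 4.88 tilt-turn total(5deg) [ 0.007  0.022 -0.023] dist 0.0752 N_min 3 F [0.4 0.4 0.1] op 60.0
total shift(30mm) [-0.008  0.028  2.505] per row/8 [-0.     0.003  0.313]
final-frame total shift [-0.008  0.028  2.505]
[314.93870284 239.17393935] [339.75481135 196.69575742]
[315.05148741 229.35378094] [340.20594963 157.41512375]
```

View pics/w2c.png

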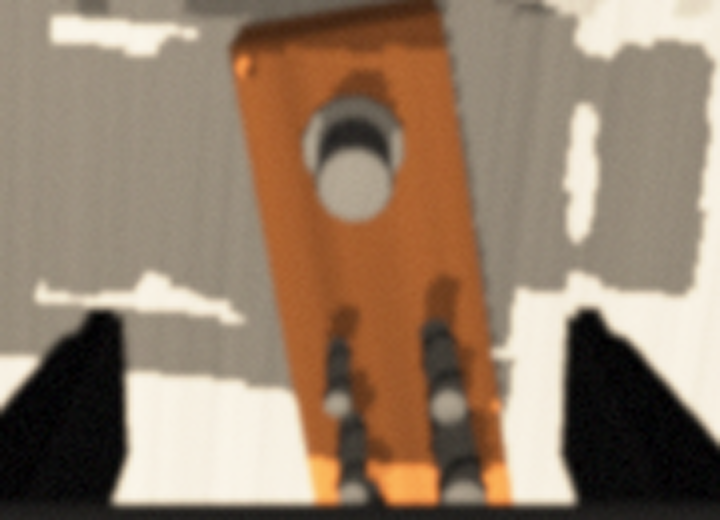

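```bash
python3 -m creep '[[[0.01,0,0.31],[0,0,0],40],[[0.01,0,0.31],[0,0,0],40],[[0.01,0,0.31],[0,0,0],40],[[0,0,0.31],[0,0,0],40],[[0,0,0.31],[0,0,0],40],[[0,0,0.31],[0,0,0],40],[[0,0,0.31],[0,0,0],40],[[0,0,0.31],[0,0,0],40]]'
python3 - <<'E'
from h import *
c,im=shot("wrist");c,im=shot("wrist","w3.png")
go([.436,.032,.1],5,8)
s=ctrl.read_state();M=R.from_quat(s["tool_rot"]).as_matrix()
print("tcp",proj(c,s["ee_pos"]),"pads",[proj(c,s["ee_pos"]+M@[a,0,0]) for a in(-.02,.02)])
for p in([.4361,.0321,.08],[.4361,.0321,.045]): print(proj(c,p))
E
```

```text
time: 2.92
ee_pos: [0.4367, 0.0357, 0.1008]
tool_rot: [0.999, 0.045, -0.0, -0.0]
ft_force: [-0.4, -0.4, 0.1]
opening: 0.423
t 3.02 pos [0.4354 0.0356 0.0997] yaw 5.18 tilt-turn total(5deg) [-0.006  0.043  0.037] dist 0.0037 N_min 1 F [0.2 0.8 0.5] op 40.1
total shift(30mm) [ 0.009  0.122 -0.012] per row/8 [ 0.001  0.015 -0.001]
final-frame total shift [ 0.009  0.122 -0.012]
tcp [316.19517144 287.15014998] pads [array([279.74609925, 287.17556506]), array([352.64583898, 287.12473378])]
[316.85750393 279.78094312]
[316.87376749 261.27803904]
```

View pics/w3.png

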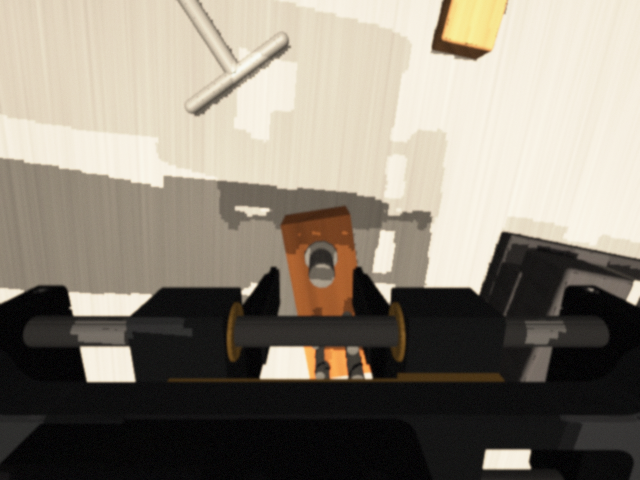

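```bash
python3 - <<'E'
from h import *
c=load("wrist");im=c["im"]
g=cv2.resize(im[220:320,250:390],None,fx=5,fy=5,interpolation=cv2.INTER_CUBIC);cv2.imwrite("pics/w3c.png",g)
E
```

```text
(no output)
```

View pics/w3c.png

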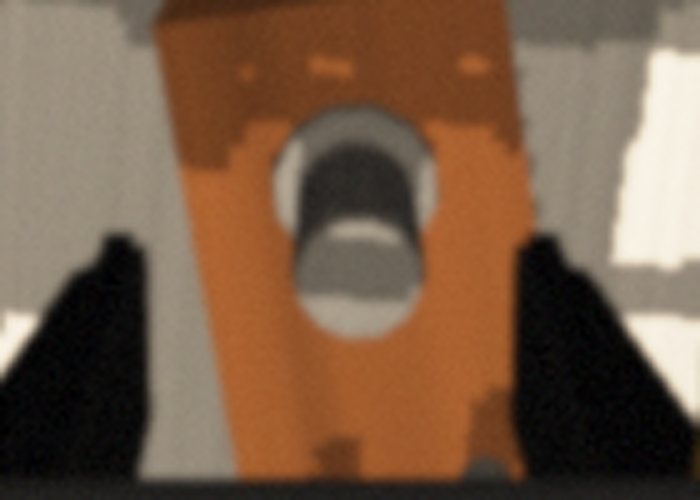

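```bash
python3 - <<'E'
from h import *
c=load("wrist")
a=plane(c,321.8,275.6,.08);b=plane(c,321,257.6,.045);print(a,b)
s=ctrl.read_state();M=R.from_quat(s["tool_rot"]).as_matrix();print("tool off mm",M.T@(a-s["ee_pos"])*1000,M.T@(b-s["ee_pos"])*1000)
E
```

```text
[0.4388405  0.03507538 0.08      ] [0.43876401 0.03510114 0.045     ]
tool off mm [ 3.42971358  0.87093914 19.64139654] [ 3.48784261  0.85576711 54.64143805]
```

```bash
python3 -m creep '[[[0.11,0.03,0],[0,0,0],40],[[0,0,0.3],[0,0,0],40],[[0,0,0.4],[0,0,0],40],[[0,0,0.4],[0,0,0],40],[[0,0,0.4],[0,0,0],40],[[0,0,0.17],[0,0,0],40],[[0,0,0],[0,0,0],40],[[0,0,0],[0,0,0],40]]'
python3 -m creep '[[[0,0,0],[0,0,0],10],[[0,0,0],[0,0,0],10],[[0,0,0],[0,0,0],10],[[0,0,0],[0,0,0],10],[[0,0,0],[0,0,0],10],[[0,0,0],[0,0,0],10],[[0,0,0],[0,0,0],10],[[0,0,0],[0,0,0],10]]' 35
python3 - <<'E'
from h import *
c,im=shot("wrist","w4.png")
go([.439,.035,.12],5,8)
E
```

```text
time: 3.68
ee_pos: [0.4405, 0.0348, 0.0519]
tool_rot: [0.999, 0.045, 0.0, 0.0]
ft_force: [0.1, 0.0, 0.0]
opening: 0.423
time: 4.35
ee_pos: [0.4402, 0.0348, 0.0522]
tool_rot: [0.999, 0.045, -0.0, 0.0]
ft_force: [-3.7, -0.2, 6.2]
opening: 0.157
t 4.40 pos [0.4402 0.0349 0.0522] yaw 5.17 tilt-turn total(5deg) [0.001 0.005 0.035] dist 0.0678 N_min 3 F [-3.4 -0.7  6.3] op 15.4
total shift(30mm) [-0.039 -0.008 -2.26 ] per row/8 [-0.005 -0.001 -0.283]
final-frame total shift [-0.039 -0.008 -2.26 ]
```

View pics/w4.png

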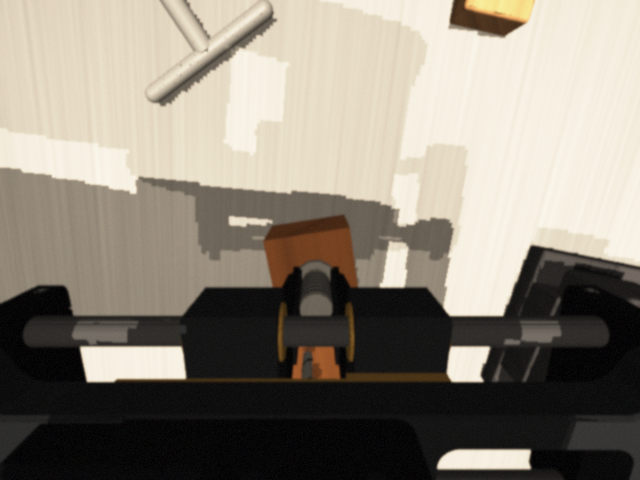

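```bash
python3 -m creep '[[[0,0,-0.2],[0,0,0],10],[[0,0,-0.45],[0,0,0],10],[[0,0,-0.55],[0,0,0],10],[[0,0,-0.55],[0,0,0],10],[[0,0,-0.55],[0,0,0],10],[[0,0,-0.55],[0,0,0],10],[[0,0,-0.55],[0,0,0],10],[[0,0,-0.4],[0,0,0],10]]'
python3 - <<'E'
from h import *
go([.465,-.279,.165],-17.3,16)
E
```

```text
time: 5.07
ee_pos: [0.4409, 0.0349, 0.1674]
tool_rot: [0.999, 0.045, 0.001, 0.0]
ft_force: [0.1, -0.6, 0.6]
opening: 0.162
t 5.07 pos [0.4409 0.0349 0.1674] yaw 5.17 tilt-turn total(5deg) [-4.000e-03 -2.700e-02  4.494e+00] dist 0.3149 N_min 11 F [ 0.1 -0.6  0.6] op 15.4
turn per row [-0.    -0.002  0.281]
[-0.009, 0.656, 0.005]
[0.007, 0.656, 0.005]
[0.023, 0.656, 0.005]
[0.039, 0.655, 0.005]
[0.055, 0.654, 0.005]
[0.071, 0.652, 0.005]
[0.087, 0.65, 0.005]
[0.103, 0.648, 0.005]
[0.119, 0.645, 0.005]
[0.135, 0.642, 0.005]
[0.151, 0.638, 0.005]
[0.166, 0.635, 0.005]
[0.182, 0.63, 0.005]
[0.197, 0.626, 0.005]
[0.212, 0.621, 0.005]
[0.227, 0.615, 0.005]
final-frame total shift [3.88  9.752 0.079]
```

```bash
python3 -m creep '[[[-0.01,0.655,0],[0,0,0.28],10],[[0.01,0.655,0],[0,0,0.28],10],[[0.02,0.655,0],[0,0,0.28],10],[[0.04,0.655,0],[0,0,0.28],10],[[0.055,0.655,0],[0,0,0.28],10],[[0.07,0.65,0],[0,0,0.28],10],[[0.09,0.65,0],[0,0,0.28],10],[[0.1,0.65,0],[0,0,0.28],10]]'
python3 -m creep '[[[0.12,0.645,0],[0,0,0.28],10],[[0.135,0.64,0],[0,0,0.28],10],[[0.15,0.64,0],[0,0,0.28],10],[[0.165,0.635,0],[0,0,0.28],10],[[0.18,0.63,0],[0,0,0.28],10],[[0.2,0.625,0],[0,0,0.28],10],[[0.21,0.62,0],[0,0,0.28],10],[[0.23,0.615,0],[0,0,0.28],10]]'
python3 - <<'E'
from h import *
shot("wrist");shot("wrist");c,im=shot("wrist","w5.png")
go([.465,-.279,.165],-17.3,8)
g=cv2.resize(im[180:300,240:400],None,fx=5,fy=5,interpolation=cv2.INTER_CUBIC);cv2.imwrite("pics/w5c.png",g)
E
```

```text
time: 5.73
ee_pos: [0.4522, -0.123, 0.1655]
tool_rot: [0.999, -0.053, 0.0, -0.0]
ft_force: [-0.6, 0.8, -0.5]
opening: 0.164
time: 6.4
ee_pos: [0.4644, -0.2799, 0.1654]
tool_rot: [0.989, -0.15, -0.0, -0.0]
ft_force: [1.3, -0.4, -0.1]
opening: 0.157
t 6.55 pos [ 0.4643 -0.2797  0.1654] yaw -17.32 tilt-turn total(5deg) [-0.006  0.006 -0.003] dist 0.0010 N_min 1 F [-0.  -0.7  0.5] op 15.2
total shift(30mm) [ 0.014 -0.028  0.012] per row/8 [ 0.002 -0.004  0.002]
final-frame total shift [ 0.014 -0.028  0.012]
```

View pics/w5.png

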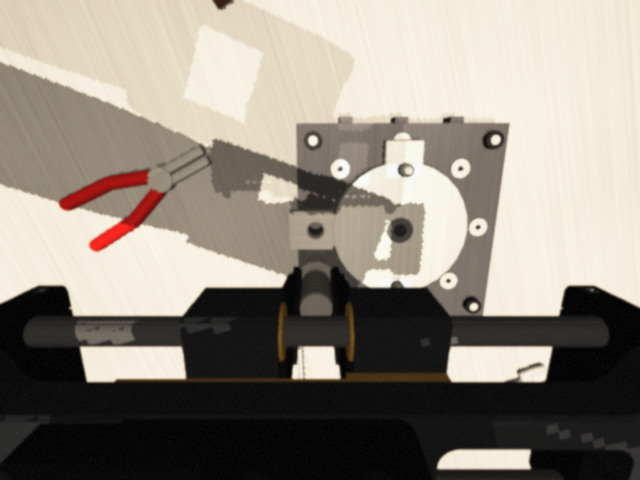

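View pics/w5c.png

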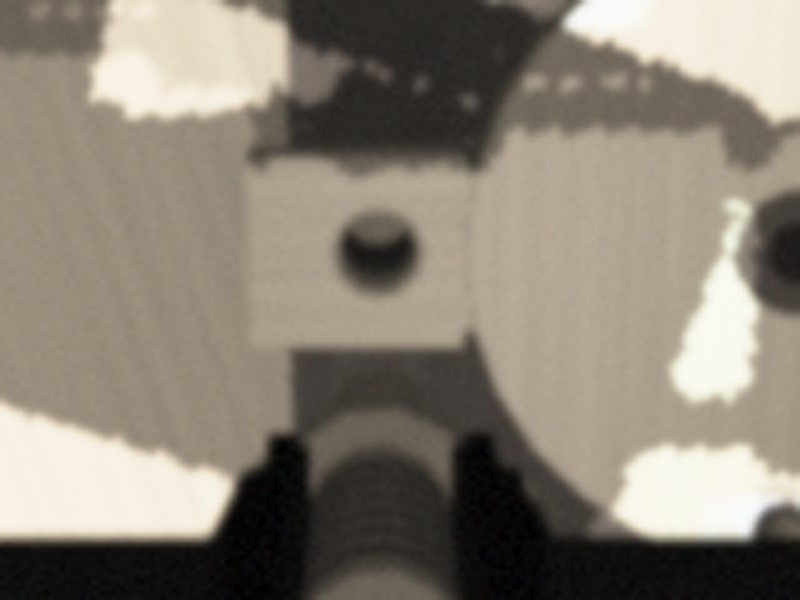

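```bash
python3 - <<'E'
from h import *
c=load("wrist")
s=ctrl.read_state();M=R.from_quat(s["tool_rot"]).as_matrix()
for u,v,z in((315.6,230.2,.038),):
  a=plane(c,u,v,z);print(a,"tool off mm",(M.T@(a-s["ee_pos"])*1000).round(2))
# w2: camera pose approx from TCP-relative cam pose
E1=np.array(c["eye"]);rel=M.T@(E1-s["ee_pos"]);Rrel=M.T@rot(c);print(rel,(R.from_matrix(Rrel)).as_euler("xyz",degrees=True))
p2=np.array([.4362,.0333,.1752]);y=np.radians(4.9);M2=np.array([[np.cos(y),np.sin(y),0],[np.sin(y),-np.cos(y),0],[0,0,-1]]).T
c2=dict(c);c2["eye"]=p2+M2@rel;c2["attitude"]=M2@Rrel
for u,v,z in((230+355/4,190+184/4,.08),(230+353/4,190+145/4,.045)): print(plane(c2,u,v,z))
E
```

```text
[ 0.46465861 -0.27970148  0.038     ] tool off mm [ 3.8000e-01 -1.0000e-02  1.2737e+02]
[ 0.00046517 -0.07107956 -0.16974372] [-14.959888     0.02581305   0.12085222]
[0.43893138 0.0363232  0.08      ]
[0.43876979 0.03663292 0.045     ]
```

```bash
python3 - <<'E'
from h import *
c=load("wrist")
s=ctrl.read_state();M=R.from_quat(s["tool_rot"]).as_matrix()
for z in(.007,.0115):
  for d in(-.012,-.008):
    print(z,d,(proj(c,s["ee_pos"]+M@[0,d,z])-[240,180])*5, (proj(c,s["ee_pos"]+M@[.012,0,z])-[240,180])*5)
g=cv2.resize(c["im"][245:330,270:370],None,fx=8,fy=8,interpolation=cv2.INTER_CUBIC);cv2.imwrite("pics/w5d.png",cv2.convertScaleAbs(g,alpha=1.6,beta=10)[:600])
E
```

```text
0.007 -0.012 [374.64342424 396.55215688] [479.99556762 496.16461025]
0.007 -0.008 [374.73876156 430.19873172] [479.99556762 496.16461025]
0.0115 -0.012 [374.71121485 384.11948016] [477.69462981 481.69228397]
0.0115 -0.008 [374.80402074 417.06881845] [477.69462981 481.69228397]
```

View pics/w5d.png

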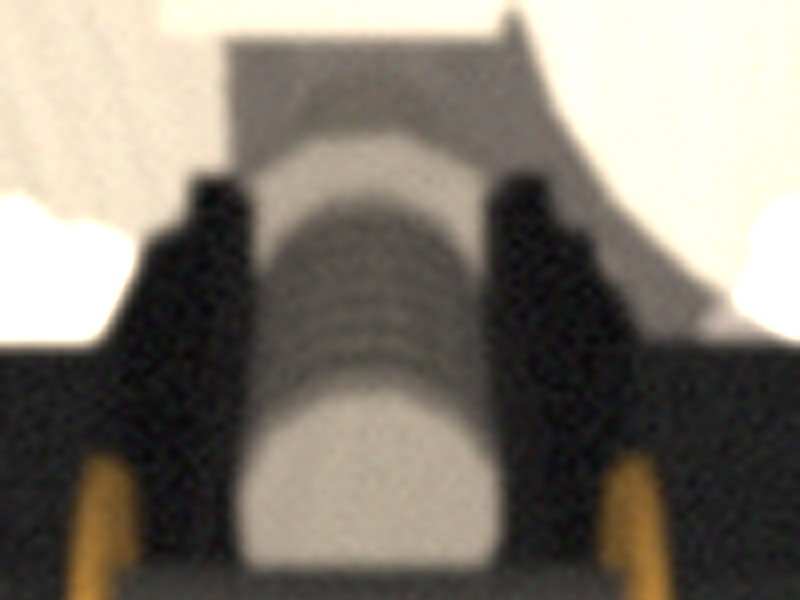

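```bash
python3 -m creep '[[[-0.01,-0.04,0.2],[0,0,0],10],[[0,0,0.4],[0,0,0],10],[[0,0,0.4],[0,0,0],10],[[0,0,0.4],[0,0,0],10],[[0,0,0.4],[0,0,0],10],[[0,0,0.4],[0,0,0],10],[[0,0,0.2],[0,0,0],10],[[0,0,0.05],[0,0,0],10]]'
python3 - <<'E'
from h import *
shot("wrist");c,im=shot("wrist","w6.png")
go([.465,-.279,.09],-17.3,8)
g=cv2.resize(im[190:300,230:400],None,fx=4.7,fy=4.7,interpolation=cv2.INTER_CUBIC);cv2.imwrite("pics/w6c.png",cv2.convertScaleAbs(g,alpha=1.3))
c,im=shot("scene")
cv2.imwrite("pics/s6c.png",cv2.resize(im[250:340,170:270],None,fx=6,fy=6,interpolation=cv2.INTER_CUBIC))
c,im=shot("top")
cv2.imwrite("pics/t6c.png",cv2.resize(im[175:285,380:500],None,fx=5,fy=5,interpolation=cv2.INTER_CUBIC))
E
```

```text
time: 7.22
ee_pos: [0.4635, -0.2768, 0.0899]
tool_rot: [0.989, -0.15, -0.002, -0.001]
ft_force: [-0.4, 0.6, -1.4]
opening: 0.159
t 7.32 pos [ 0.4644 -0.2776  0.0917] yaw -17.23 tilt-turn total(5deg) [-0.003  0.009  0.014] dist 0.0023 N_min 1 F [ 0.5 -0.2 -0.3] op 15.1
total shift(30mm) [0.033 0.039 0.058] per row/8 [0.004 0.005 0.007]
final-frame total shift [0.033 0.039 0.058]
```

View pics/w6c.png

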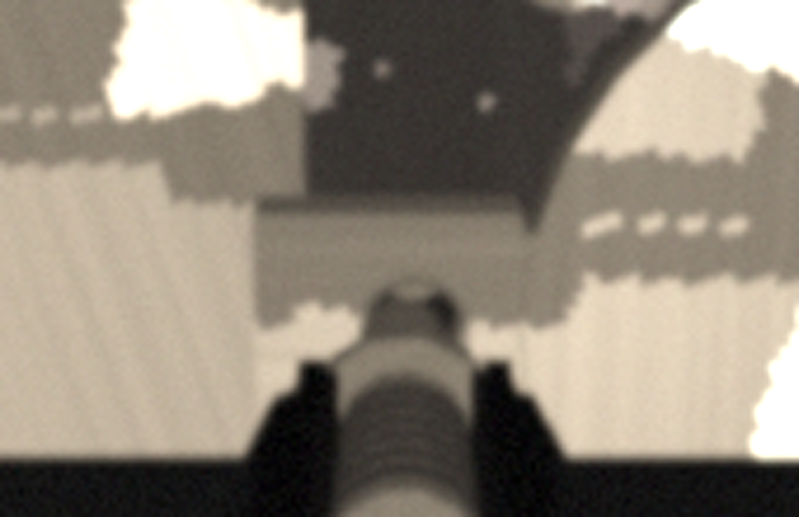

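View pics/s6c.png

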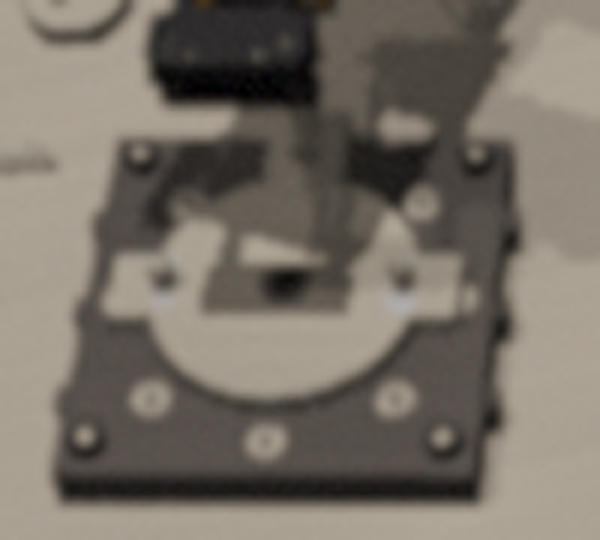

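```bash
python3 - <<'E'
from h import *
shot("wrist");shot("wrist");c,im=shot("wrist","w7.png")
go([.465,-.279,.09],-17.3,8)
g=cv2.resize(im[225:300,270:370],None,fx=8,fy=8,interpolation=cv2.INTER_CUBIC);cv2.imwrite("pics/w7c.png",cv2.convertScaleAbs(g,alpha=2.0,beta=-20))
s=ctrl.read_state();M=R.from_quat(s["tool_rot"]).as_matrix()
e=s["ee_pos"]
for p in([0,0,.0462],[0,-.006,.0462],[0,-.012,.0072],[0,0,0]): print(p,(proj(c,e+M@p)-[270,225])*8)
E
```

```text
t 7.57 pos [ 0.4651 -0.2781  0.0932] yaw -17.23 tilt-turn total(5deg) [ 0.006 -0.018  0.014] dist 0.0033 N_min 1 F [-0.4 -0.2 -1. ] op 15.6
total shift(30mm) [0.007 0.028 0.106] per row/8 [0.001 0.004 0.013]
final-frame total shift [0.007 0.028 0.106]
[0, 0, 0.0462] [366.87416005 276.93024841]
[0, -0.006, 0.0462] [366.8225264  209.99193117]
[0, -0.012, 0.0072] [366.91809553 290.89134731]
[0, 0, 0] [367.07852698 489.85788828]
```

View pics/w7c.png

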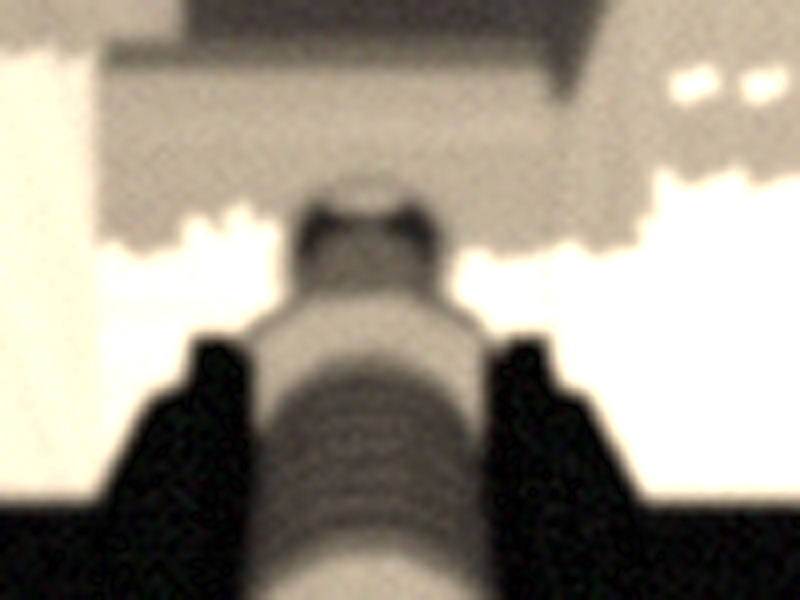

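```bash
python3 -m creep '[[[0,0.03,0.1],[0,0,0],10],[[0,0,0.1],[0,0,0],10],[[0,0,0],[0,0,0],10],[[0,0,0],[0,0,0],10],[[0,0,0],[0,0,0],10],[[0,0,0],[0,0,0],10],[[0,0,0],[0,0,0],10],[[0,0,0],[0,0,0],10]]'
cat > v.py <<'E'
from h import *
import sys
c,im=shot("wrist")
go([.465,-.279,.09],-17.3,8)
g=cv2.resize(im[225:300,270:370],None,fx=8,fy=8,interpolation=cv2.INTER_CUBIC);cv2.imwrite("pics/%s.png"%sys.argv[1],cv2.convertScaleAbs(g,alpha=2.0,beta=-20))
E
python3 v.py w8
```

```text
time: 8.23
ee_pos: [0.4644, -0.2786, 0.0863]
tool_rot: [0.989, -0.15, 0.0, 0.0]
ft_force: [1.4, 0.3, -0.9]
opening: 0.16
t 8.28 pos [ 0.4643 -0.2786  0.0864] yaw -17.23 tilt-turn total(5deg) [ 0.001 -0.002  0.014] dist 0.0037 N_min 1 F [-0.2 -0.2 -1.5] op 15.7
total shift(30mm) [ 0.025  0.005 -0.121] per row/8 [ 0.003  0.001 -0.015]
final-frame total shift [ 0.025  0.005 -0.121]
```

View pics/w8.png

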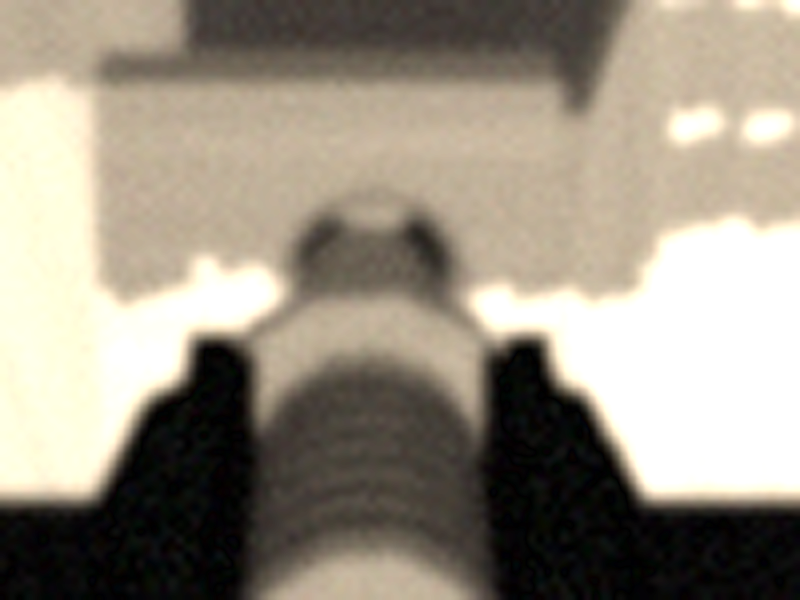

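```bash
python3 -m creep '[[[0.01,-0.01,0],[0,0,0],10],[[0,0,0.05],[0,0,0],10],[[0,0,0.05],[0,0,0],10],[[0,0,0.05],[0,0,0],10],[[0,0,0.05],[0,0,0],10],[[0,0,0],[0,0,0],10],[[0,0,0],[0,0,0],10],[[0,0,0],[0,0,0],10]]'
python3 v.py w9
```

```text
time: 8.95
ee_pos: [0.4646, -0.2785, 0.0802]
tool_rot: [0.989, -0.15, -0.0, 0.0]
ft_force: [0.9, -1.0, -0.9]
opening: 0.16
t 9.00 pos [ 0.4647 -0.2784  0.0803] yaw -17.23 tilt-turn total(5deg) [0.001 0.    0.015] dist 0.0098 N_min 1 F [-0.3 -0.8 -0.5] op 14.9
total shift(30mm) [ 0.016  0.015 -0.324] per row/8 [ 0.002  0.002 -0.041]
final-frame total shift [ 0.016  0.015 -0.324]
```

View pics/w9.png

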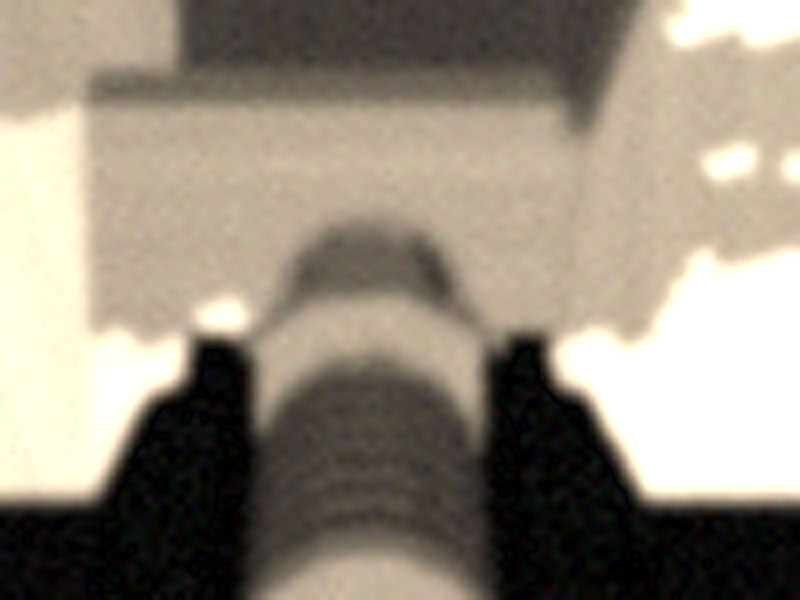

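```bash
python3 -m creep '[[[0.015,0,0],[0,0,0],10],[[0,0,0.05],[0,0,0],10],[[0,0,0.05],[0,0,0],10],[[0,0,0.05],[0,0,0],10],[[0,0,0.05],[0,0,0],10],[[0,0,0.05],[0,0,0],10],[[0,0,0.05],[0,0,0],10],[[0,0,0],[0,0,0],10]]'
python3 v.py w10
```

```text
time: 9.67
ee_pos: [0.4651, -0.2786, 0.071]
tool_rot: [0.989, -0.15, 0.0, 0.0]
ft_force: [-0.7, -3.0, -1.2]
opening: 0.163
t 9.72 pos [ 0.4651 -0.2786  0.071 ] yaw -17.23 tilt-turn total(5deg) [ 0.003 -0.     0.015] dist 0.0190 N_min 1 F [-0.2 -1.2 -1.6] op 15.0
total shift(30mm) [ 0.002  0.012 -0.633] per row/8 [ 0.     0.002 -0.079]
final-frame total shift [ 0.002  0.012 -0.633]
```

View pics/w10.png

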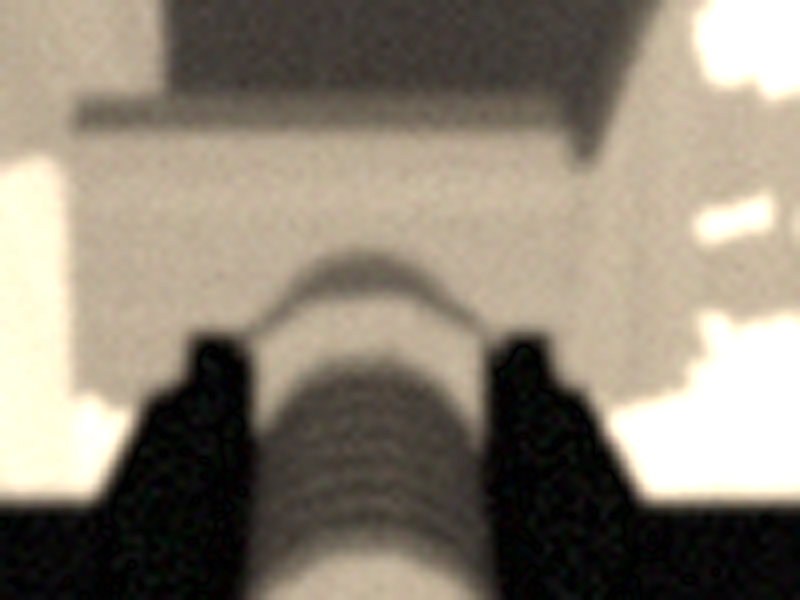

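```bash
python3 -m creep '[[[0,0.005,0.04],[0,0,0],10],[[0,0.005,0.06],[0,0,0],10],[[0,0,0.06],[0,0,0],10],[[0,0,0.06],[0,0,0],10],[[0,0,0.06],[0,0,0],10],[[0,0,0.06],[0,0,0],10],[[0,0,0.06],[0,0,0],10],[[0,0,0.06],[0,0,0],10]]'
python3 v.py w11
```

```text
time: 10.38
ee_pos: [0.465, -0.2789, 0.0573]
tool_rot: [0.989, -0.15, 0.0, 0.0]
ft_force: [-0.4, -1.8, 0.1]
opening: 0.157
t 10.43 pos [ 0.4649 -0.2788  0.0569] yaw -17.23 tilt-turn total(5deg) [-0.     0.002  0.014] dist 0.0331 N_min 2 F [ 0.2 -2.3  0. ] op 15.1
total shift(30mm) [ 0.006  0.007 -1.103] per row/8 [ 0.001  0.001 -0.138]
final-frame total shift [ 0.006  0.007 -1.103]
```

View pics/w11.png

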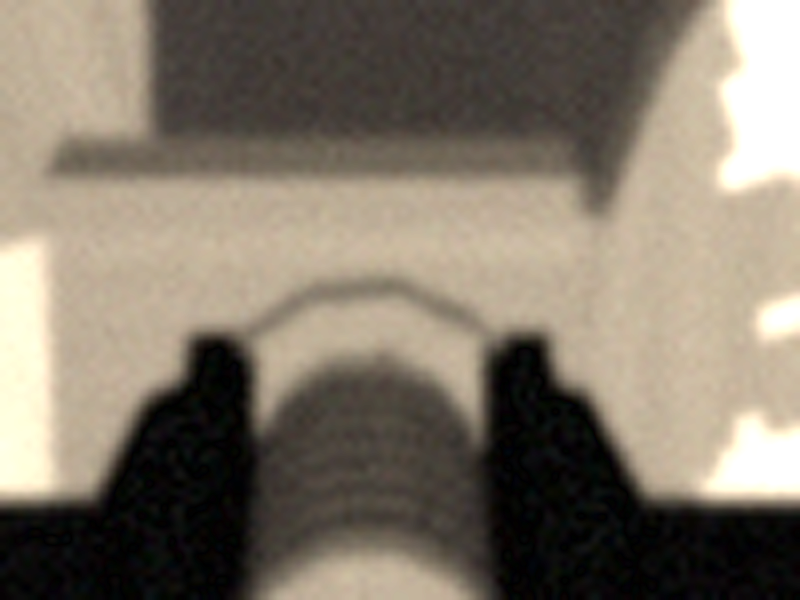

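```bash
python3 -m creep '[[[0,0.005,0.04],[0,0,0],10],[[0,0,0.04],[0,0,0],10],[[0,0,0.04],[0,0,0],10],[[0,0,0.04],[0,0,0],10],[[0,0,0.03],[0,0,0],10],[[0,0,0.02],[0,0,0],10],[[0,0,0.02],[0,0,0],10],[[0,0,0.0],[0,0,0],10]]'
python3 v.py w12
```

```text
time: 11.1
ee_pos: [0.4649, -0.2789, 0.0504]
tool_rot: [0.989, -0.15, -0.0, -0.0]
ft_force: [0.2, -1.4, -1.1]
opening: 0.16
t 11.15 pos [ 0.4649 -0.2789  0.0504] yaw -17.23 tilt-turn total(5deg) [-0.001  0.001  0.014] dist 0.0396 N_min 2 F [-0.2 -0.5 -0.6] op 15.0
total shift(30mm) [ 0.003  0.003 -1.319] per row/8 [ 0.     0.    -0.165]
final-frame total shift [ 0.003  0.003 -1.319]
```

View pics/w12.png

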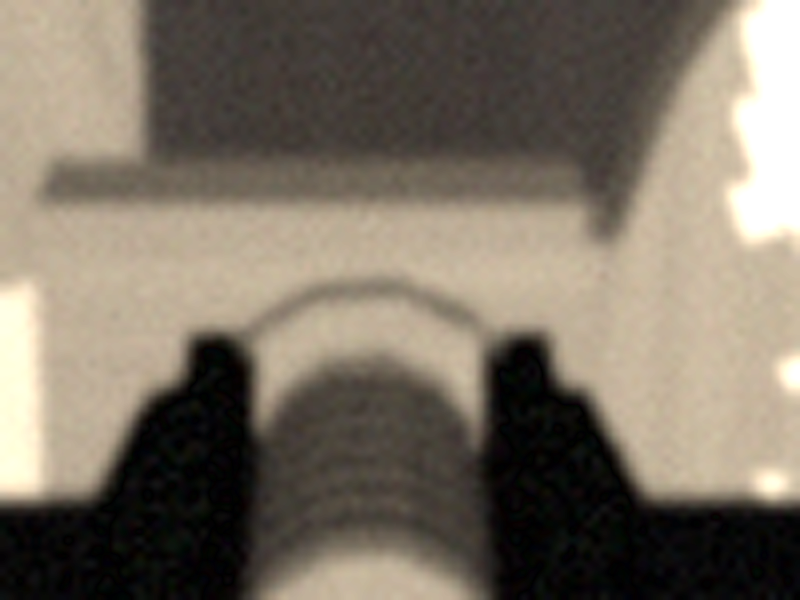

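```bash
python3 -m creep '[[[0,0,0.02],[0,0,0],10],[[0,0,0.01],[0,0,0],10],[[0,0,0.01],[0,0,0],10],[[0,0,0.01],[0,0,0],10],[[0,0,0.01],[0,0,0],10],[[0,0,0],[0,0,0],10],[[0,0,0],[0,0,0],10],[[0,0,0.0],[0,0,0],10]]'
```

```text
time: 11.82
ee_pos: [0.465, -0.279, 0.0502]
tool_rot: [0.989, -0.15, -0.0, -0.0]
ft_force: [-3.7, 1.2, 8.2]
opening: 0.16
```

```bash
python3 -m creep '[[[0,0,0],[0,0,0],40],[[0,0,0],[0,0,0],40],[[0,0,0],[0,0,0],40],[[0,0,0],[0,0,0],40],[[0,0,-0.2],[0,0,0],40],[[0,0,-0.5],[0,0,0],40],[[0,0,-0.8],[0,0,0],40],[[0,0,-0.8],[0,0,0],40]]'
python3 -m creep '[[[0,0,-0.6],[0,0,0],40],[[0,0,-0.4],[0,0,0],40],[[0,0,-0.2],[0,0,0],40],[[0,0,0],[0,0,0],40],[[0,0,0],[0,0,0],40],[[0,0,0],[0,0,0],40],[[0,0,0],[0,0,0],40],[[0,0,0],[0,0,0],40]]'
python3 - <<'E'
from h import *
c,im=shot("wrist","w13.png")
s=ctrl.read_state();M=R.from_quat(s["tool_rot"]).as_matrix()
go([.533,.293,.17],-5.4,24)
for p in ([.465,-.279,.078],[.465,-.279,.043]): print(proj(c,p))
E
```

```text
time: 12.48
ee_pos: [0.4643, -0.2783, 0.1177]
tool_rot: [0.989, -0.15, -0.001, -0.001]
ft_force: [0.2, -0.0, 0.6]
opening: 0.421
time: 13.15
ee_pos: [0.4644, -0.2785, 0.1524]
tool_rot: [0.989, -0.15, -0.001, -0.001]
ft_force: [0.8, -0.1, 0.2]
opening: 0.423
t 13.20 pos [ 0.4645 -0.2786  0.1527] yaw -17.23 tilt-turn total(5deg) [-0.009  0.02  -2.366] dist 0.5760 N_min 20 F [0.5 0.  0.3] op 40.2
turn per row [-0.     0.001 -0.099]
[-0.144, -0.786, -0.023]
[-0.138, -0.788, -0.023]
[-0.131, -0.789, -0.023]
[-0.124, -0.79, -0.023]
[-0.117, -0.791, -0.023]
[-0.11, -0.792, -0.024]
[-0.104, -0.793, -0.024]
[-0.097, -0.794, -0.024]
[-0.09, -0.795, -0.024]
[-0.083, -0.795, -0.024]
[-0.076, -0.796, -0.024]
[-0.069, -0.797, -0.024]
[-0.062, -0.797, -0.024]
[-0.056, -0.798, -0.024]
[-0.049, -0.798, -0.024]
[-0.042, -0.798, -0.024]
[-0.035, -0.799, -0.024]
[-0.028, -0.799, -0.024]
[-0.021, -0.799, -0.024]
[-0.014, -0.799, -0.024]
[-0.007, -0.8, -0.024]
[-0.001, -0.8, -0.024]
[0.006, -0.8, -0.024]
[0.013, -0.799, -0.024]
final-frame total shift [  0.481 -19.184  -0.578]
[317.14544975 248.4551154 ]
[317.07575009 237.02900192]
```

View pics/w13.png

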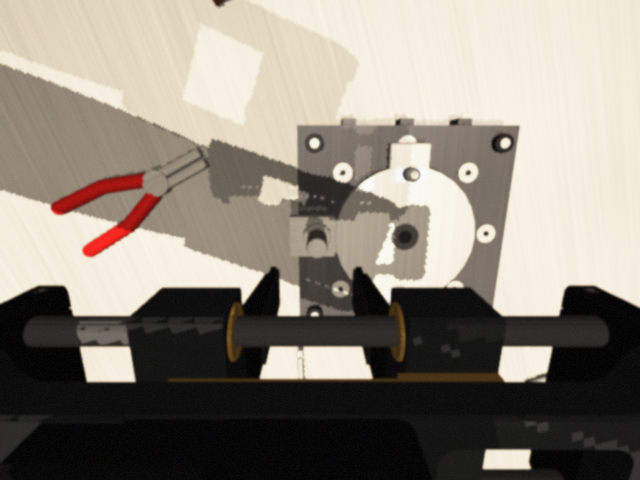

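```bash
python3 -m creep '[[[-0.145,-0.79,-0.02],[0,0,-0.1],75],[[-0.14,-0.79,-0.02],[0,0,-0.1],75],[[-0.13,-0.79,-0.02],[0,0,-0.1],75],[[-0.125,-0.79,-0.02],[0,0,-0.1],75],[[-0.12,-0.79,-0.02],[0,0,-0.1],75],[[-0.11,-0.79,-0.02],[0,0,-0.1],75],[[-0.1,-0.79,-0.02],[0,0,-0.1],75],[[-0.1,-0.79,-0.02],[0,0,-0.1],75]]'
python3 -m creep '[[[-0.09,-0.795,-0.02],[0,0,-0.1],75],[[-0.08,-0.795,-0.02],[0,0,-0.1],75],[[-0.08,-0.8,-0.02],[0,0,-0.1],75],[[-0.07,-0.8,-0.02],[0,0,-0.1],75],[[-0.06,-0.8,-0.02],[0,0,-0.1],75],[[-0.055,-0.8,-0.02],[0,0,-0.1],75],[[-0.05,-0.8,-0.02],[0,0,-0.1],75],[[-0.04,-0.8,-0.02],[0,0,-0.1],75]]'
python3 - <<'E'
from h import *
go([.535,.293,.17],-5.4,8)
E
```

```text
time: 13.87
ee_pos: [0.4874, -0.0872, 0.1582]
tool_rot: [0.993, -0.115, -0.0, -0.0]
ft_force: [0.6, -0.4, -0.2]
opening: 0.788
time: 14.53
ee_pos: [0.51, 0.1038, 0.163]
tool_rot: [0.997, -0.08, -0.0, 0.0]
ft_force: [0.1, 0.4, 0.1]
opening: 0.789
t 14.53 pos [0.51   0.1038 0.163 ] yaw -9.20 tilt-turn total(5deg) [ 0.002  0.006 -0.76 ] dist 0.1909 N_min 7 F [0.1 0.4 0.1] op 75.1
turn per row [ 0.     0.001 -0.095]
[-0.023, -0.795, -0.029]
[-0.017, -0.795, -0.029]
[-0.01, -0.795, -0.029]
[-0.004, -0.795, -0.029]
[0.003, -0.795, -0.029]
[0.01, -0.795, -0.029]
[0.016, -0.795, -0.029]
[0.023, -0.795, -0.029]
final-frame total shift [ 0.235 -6.356 -0.233]
```

```bash
python3 -m creep '[[[-0.02,-0.8,-0.02],[0,0,-0.095],75],[[-0.015,-0.8,-0.02],[0,0,-0.095],75],[[-0.01,-0.8,-0.02],[0,0,-0.095],75],[[0,-0.8,-0.02],[0,0,-0.095],75],[[0,-0.8,-0.02],[0,0,-0.095],75],[[0.01,-0.8,-0.02],[0,0,-0.095],75],[[0.015,-0.8,-0.02],[0,0,-0.095],75],[[0.02,-0.76,0],[0,0,-0.095],75]]'
python3 - <<'E'
from h import *
shot("wrist");shot("wrist");shot("wrist");c,im=shot("wrist","w14.png")
go([.535,.293,.17],-5.4,8)
c,im=shot("top","t14.png")
cv2.imwrite("pics/t14c.png",cv2.resize(im[175:285,380:500],None,fx=5,fy=5,interpolation=cv2.INTER_CUBIC))
E
```

```text
time: 15.2
ee_pos: [0.5353, 0.2931, 0.1671]
tool_rot: [0.999, -0.047, -0.0, 0.0]
ft_force: [0.6, -0.3, 0.4]
opening: 0.791
t 15.40 pos [0.535  0.2919 0.1668] yaw -5.37 tilt-turn total(5deg) [0.012 0.012 0.005] dist 0.0034 N_min 1 F [0.5 0.2 0.7] op 75.1
total shift(30mm) [-0.005 -0.038 -0.105] per row/8 [-0.001 -0.005 -0.013]
final-frame total shift [-0.005 -0.038 -0.105]
```

View pics/w14.png

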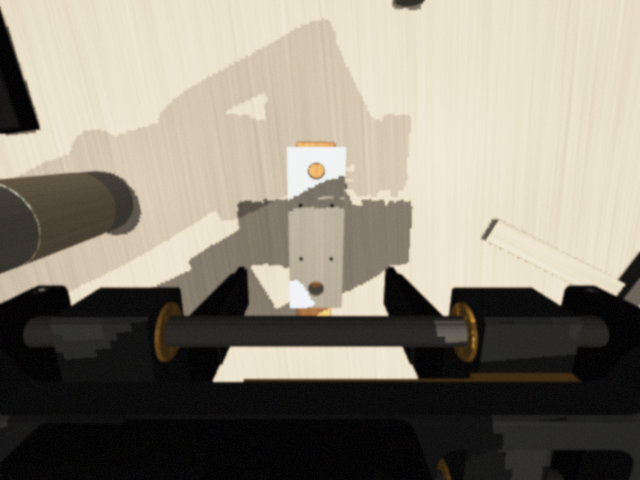

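View pics/t14c.png

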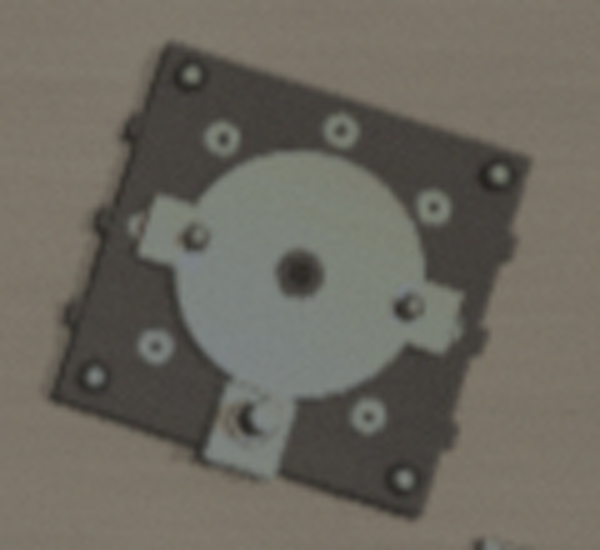

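```bash
python3 - <<'E'
from h import *
c=load("wrist");im=c["im"]
g=cv2.resize(im[140:320,270:370],None,fx=3.3,fy=3.3,interpolation=cv2.INTER_CUBIC)
g2=cv2.resize(im[265:320,270:370],None,fx=4.5,fy=4.5,interpolation=cv2.INTER_CUBIC)
o=np.zeros((600,800,3),np.uint8);o[:594,:330]=g;o[:g2.shape[0],340:340+g2.shape[1]]=g2;cv2.imwrite("pics/w14c.png",o)
E
```

```text
(no output)
```

View pics/w14c.png

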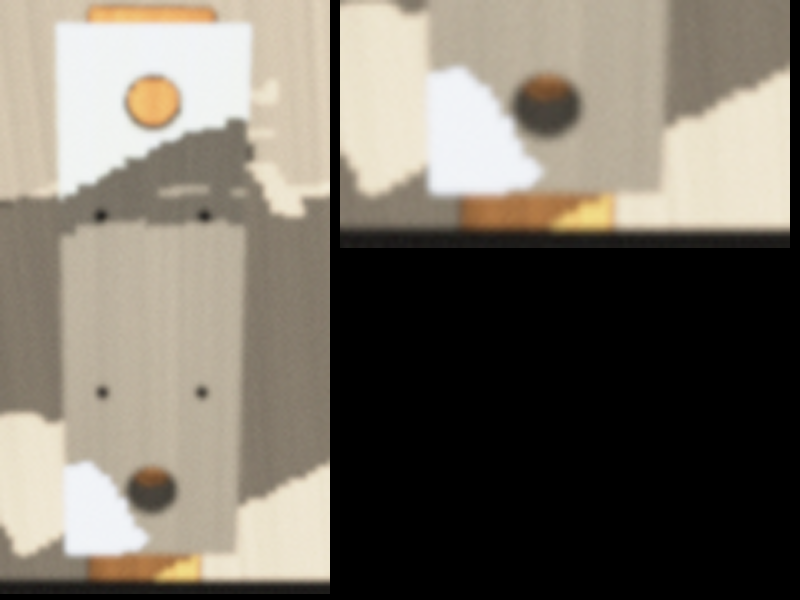

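```bash
python3 - <<'E'
from h import *
c=load("wrist");s=ctrl.read_state();M=R.from_quat(s["tool_rot"]).as_matrix()
q=[M.T@(plane(c,u,v,.044)-s["ee_pos"])*1000 for u,v in((316.4,170.9),(316.1,288.5),(316,146.7),(316,307.6))]
print(np.round(q,2)); print("mid",(q[0]+q[1])/2,(q[2]+q[3])/2,"ang",np.degrees(np.arctan2((q[0]-q[1])[0],-(q[0]-q[1])[1])),s["ee_pos"])
E
```

```text
[[ 1.8000e-01 -5.6910e+01  1.2291e+02]
 [ 9.0000e-02  5.2960e+01  1.2302e+02]
 [-1.9000e-01 -7.7110e+01  1.2289e+02]
 [ 3.0000e-02  7.2890e+01  1.2304e+02]]
mid [  0.13835533  -1.97463221 122.96579298] [-8.27856163e-02 -2.11427471e+00  1.22965855e+02] ang 0.046757390634698734 [0.5351039  0.29128126 0.16696768]
```

```bash
python3 -m creep '[[[0,-0.07,0.3],[0,0,0],75],[[0,0,0.6],[0,0,0],75],[[0,0,0.7],[0,0,0],75],[[0,0,0.7],[0,0,0],75],[[0,0,0.7],[0,0,0],75],[[0,0,0.6],[0,0,0],75],[[0,0,0.4],[0,0,0],75],[[0,0,0.2],[0,0,0],75]]'
python3 - <<'E'
from h import *
shot("wrist");c,im=shot("wrist","w15.png")
go([.535,.293,.015],-5.4,8)
E
```

```text
time: 16.12
ee_pos: [0.5341, 0.2924, 0.0388]
tool_rot: [0.999, -0.048, -0.002, 0.001]
ft_force: [0.0, -0.5, 0.2]
opening: 0.792
t 16.22 pos [0.5349 0.293  0.0402] yaw -5.47 tilt-turn total(5deg) [ 0.014  0.024 -0.014] dist 0.0252 N_min 1 F [-0.1 -0.7 -0.7] op 74.9
total shift(30mm) [0.005 0.    0.841] per row/8 [ 0.001 -0.     0.105]
final-frame total shift [0.005 0.    0.841]
```

View pics/w15.png

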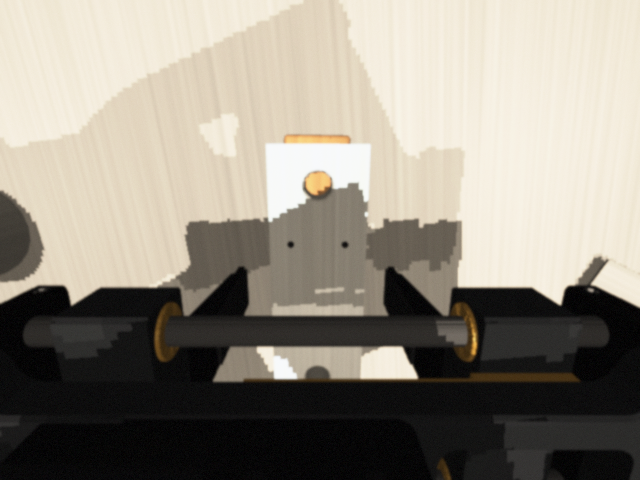

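```bash
python3 -m creep '[[[0.01,0,0.2],[0,0,0],75],[[0,0,0.3],[0,0,0],75],[[0,0,0.2],[0,0,0],75],[[0,0,0.1],[0,0,0],75],[[0,0,0],[0,0,0],75],[[0,0,0],[0,0,0],60],[[0,0,0],[0,0,0],53],[[0,0,0],[0,0,0],50]]' 45
python3 -m creep '[[[0,0,0],[0,0,0],40],[[0,0,0],[0,0,0],40],[[0,0,0],[0,0,0],40],[[0,0,0],[0,0,0],40],[[0,0,0],[0,0,0],40],[[0,0,0],[0,0,0],40],[[0,0,0],[0,0,0],40],[[0,0,0],[0,0,0],40]]' 45
python3 - <<'E'
from h import *
c,im=shot("wrist","w16.png")
go([.535,.293,.015],-5.4,8)
E
```

```text
time: 16.88
ee_pos: [0.5363, 0.294, 0.0181]
tool_rot: [0.999, -0.047, 0.0, -0.0]
ft_force: [0.3, -0.8, 0.2]
opening: 0.635
time: 17.55
ee_pos: [0.5358, 0.294, 0.0179]
tool_rot: [0.999, -0.047, -0.0, -0.0]
ft_force: [-3.3, -0.2, 5.6]
opening: 0.523
t 17.60 pos [0.5358 0.294  0.0179] yaw -5.43 tilt-turn total(5deg) [-0.002  0.004 -0.007] dist 0.0032 N_min 1 F [-3.5 -0.2  5.2] op 49.9
total shift(30mm) [-0.024  0.035  0.097] per row/8 [-0.003  0.004  0.012]
final-frame total shift [-0.024  0.035  0.097]
```

View pics/w16.png

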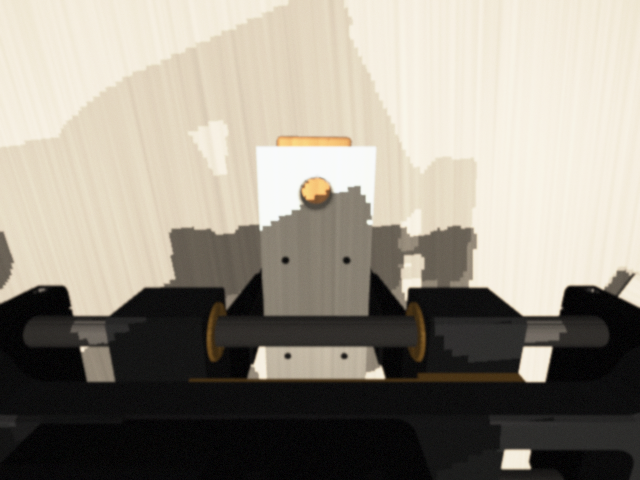

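```bash
python3 -m creep '[[[0,0,-0.05],[0,0,0],40],[[0,0,-0.15],[0,0,0],40],[[0,0,-0.3],[0,0,0],40],[[0,0,-0.45],[0,0,0],40],[[0,0,-0.6],[0,0,0],40],[[0,0,-0.7],[0,0,0],40],[[0,0,-0.7],[0,0,0],40],[[0,0,-0.7],[0,0,0],40]]' 45
python3 -m creep '[[[0,0,-0.6],[0,0,0],40],[[0,0,-0.4],[0,0,0],40],[[0,0,-0.2],[0,0,0],40],[[0,0,-0.05],[0,0,0],40],[[0,0,0],[0,0,0],40],[[0,0,0],[0,0,0],40],[[0,0,0],[0,0,0],40],[[0,0,0],[0,0,0],40]]' 45
python3 - <<'E'
from h import *
c,im=shot("wrist","w17.png")
s=ctrl.read_state();print(s["moment"])
go([.5385,-.3015,.168],-17.3,32)
E
```

```text
time: 18.27
ee_pos: [0.5361, 0.2938, 0.1292]
tool_rot: [0.999, -0.047, 0.001, -0.0]
ft_force: [-0.5, 0.7, -3.3]
opening: 0.523
time: 18.93
ee_pos: [0.5352, 0.2935, 0.163]
tool_rot: [0.999, -0.047, -0.001, 0.001]
ft_force: [-0.4, 0.4, -3.8]
opening: 0.524
[-0.09059271  0.05560547 -0.05222708]
t 18.98 pos [0.5354 0.2936 0.1633] yaw -5.43 tilt-turn total(5deg) [0.013 0.019 2.374] dist 0.5951 N_min 20 F [ 0.4  0.2 -2.6] op 49.7
turn per row [0.    0.001 0.074]
[0.062, 0.617, -0.004]
[0.066, 0.616, -0.004]
[0.07, 0.616, -0.004]
[0.074, 0.615, -0.004]
[0.078, 0.615, -0.004]
[0.082, 0.614, -0.005]
[0.086, 0.614, -0.005]
[0.09, 0.613, -0.005]
[0.094, 0.613, -0.005]
[0.098, 0.612, -0.005]
[0.102, 0.612, -0.005]
[0.106, 0.611, -0.005]
[0.11, 0.61, -0.005]
[0.114, 0.609, -0.005]
[0.117, 0.609, -0.005]
[0.121, 0.608, -0.005]
[0.125, 0.607, -0.005]
[0.129, 0.606, -0.005]
[0.133, 0.605, -0.005]
[0.137, 0.605, -0.005]
[0.141, 0.604, -0.005]
[0.145, 0.603, -0.005]
[0.149, 0.602, -0.005]
[0.153, 0.601, -0.005]
[0.157, 0.6, -0.005]
[0.16, 0.599, -0.005]
[0.164, 0.598, -0.005]
[0.168, 0.597, -0.005]
[0.172, 0.596, -0.005]
[0.176, 0.594, -0.005]
[0.18, 0.593, -0.005]
[0.184, 0.592, -0.005]
final-frame total shift [ 5.999 18.908 -0.157]
```

View pics/w17.png

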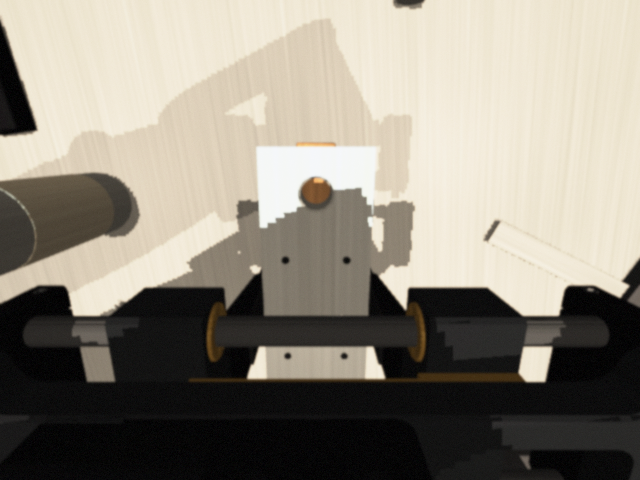

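```bash
python3 -m creep '[[[0.06,0.3,0],[0,0,0.075],40],[[0.065,0.5,0],[0,0,0.075],40],[[0.07,0.615,0],[0,0,0.075],40],[[0.075,0.615,0],[0,0,0.075],40],[[0.08,0.615,0],[0,0,0.075],40],[[0.08,0.615,0],[0,0,0.075],40],[[0.085,0.615,0],[0,0,0.075],40],[[0.09,0.615,0],[0,0,0.075],40]]'
python3 -m creep '[[[0.095,0.615,0],[0,0,0.075],40],[[0.1,0.61,0],[0,0,0.075],40],[[0.1,0.61,0],[0,0,0.075],40],[[0.105,0.61,0],[0,0,0.075],40],[[0.11,0.61,0],[0,0,0.075],40],[[0.115,0.61,0],[0,0,0.075],40],[[0.12,0.61,0],[0,0,0.075],40],[[0.12,0.61,0],[0,0,0.075],40]]'
python3 -m creep '[[[0.125,0.607,0],[0,0,0.075],40],[[0.13,0.605,0],[0,0,0.075],40],[[0.135,0.605,0],[0,0,0.075],40],[[0.14,0.605,0],[0,0,0.075],40],[[0.14,0.605,0],[0,0,0.075],40],[[0.145,0.6,0],[0,0,0.075],40],[[0.15,0.6,0],[0,0,0.075],40],[[0.155,0.6,0],[0,0,0.075],40]]'
python3 - <<'E'
from h import *
go([.539,-.303,.168],-17.35,8)
E
```

```text
time: 19.65
ee_pos: [0.5376, 0.1557, 0.1645]
tool_rot: [0.997, -0.074, 0.0, 0.0]
ft_force: [0.1, 0.4, -3.2]
opening: 0.523
time: 20.32
ee_pos: [0.538, 0.007, 0.1646]
tool_rot: [0.995, -0.1, 0.0, 0.0]
ft_force: [-0.1, -0.2, -3.7]
opening: 0.526
time: 20.98
ee_pos: [0.5385, -0.1416, 0.1646]
tool_rot: [0.992, -0.126, -0.0, 0.0]
ft_force: [0.1, -0.9, -3.3]
opening: 0.521
t 20.98 pos [ 0.5385 -0.1416  0.1646] yaw -14.51 tilt-turn total(5deg) [0.006 0.001 0.567] dist 0.1615 N_min 6 F [ 0.1 -0.9 -3.3] op 49.5
turn per row [0.001 0.    0.071]
[0.171, 0.651, -0.014]
[0.175, 0.65, -0.014]
[0.179, 0.648, -0.014]
[0.183, 0.647, -0.014]
[0.187, 0.646, -0.014]
[0.191, 0.645, -0.014]
[0.195, 0.644, -0.014]
[0.199, 0.643, -0.014]
final-frame total shift [ 1.621  5.131 -0.114]
```

```bash
python3 -m creep '[[[0.17,0.65,0],[0,0,0.07],40],[[0.18,0.65,0],[0,0,0.07],40],[[0.18,0.65,0],[0,0,0.07],40],[[0.18,0.65,0],[0,0,0.07],40],[[0.19,0.65,0],[0,0,0.07],40],[[0.19,0.65,0],[0,0,0.07],40],[[0.2,0.645,0],[0,0,0.07],40],[[0.2,0.63,0],[0,0,0.07],40]]'
python3 - <<'E'
from h import *
shot("wrist");shot("wrist");shot("wrist");c,im=shot("wrist","w18.png")
go([.539,-.303,.1],-17.35,8)
E
```

```text
time: 21.65
ee_pos: [0.5393, -0.3032, 0.1645]
tool_rot: [0.989, -0.151, -0.0, 0.0]
ft_force: [-0.7, -0.6, -3.2]
opening: 0.522
t 21.85 pos [ 0.5396 -0.302   0.1643] yaw -17.34 tilt-turn total(5deg) [-0.003  0.009  0.002] dist 0.0643 N_min 3 F [ 0.9  0.1 -3.3] op 49.3
total shift(30mm) [-0.008  0.037  2.144] per row/8 [-0.001  0.005  0.268]
final-frame total shift [-0.008  0.037  2.144]
```

View pics/w18.png

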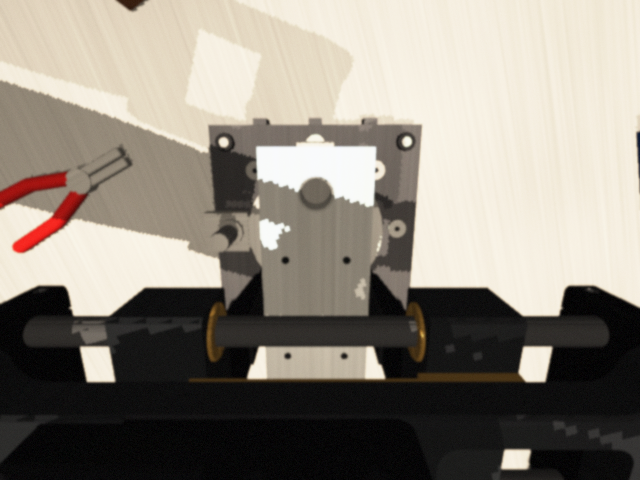

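```bash
python3 - <<'E'
from h import *
c=load("wrist");im=c["im"];s=ctrl.read_state();M=R.from_quat(s["tool_rot"]).as_matrix()
cv2.imwrite("pics/w18c.png",cv2.resize(im[110:270,195:435],None,fx=3.3,fy=3.3,interpolation=cv2.INTER_CUBIC))
for n,u,v,z in(("s1",225,143,.033),("s2",406,143,.033),("c1",209,125,.025),("c2",422,125,.025)):print(n,(M.T@(plane(c,u,v,z)-s["ee_pos"])*1000).round(2))
E
```

```text
s1 [-79.08 -77.81 131.41]
s2 [ 79.02 -77.49 131.28]
c1 [-94.24 -93.31 139.43]
c2 [ 94.22 -92.93 139.28]
```

View pics/w18c.png

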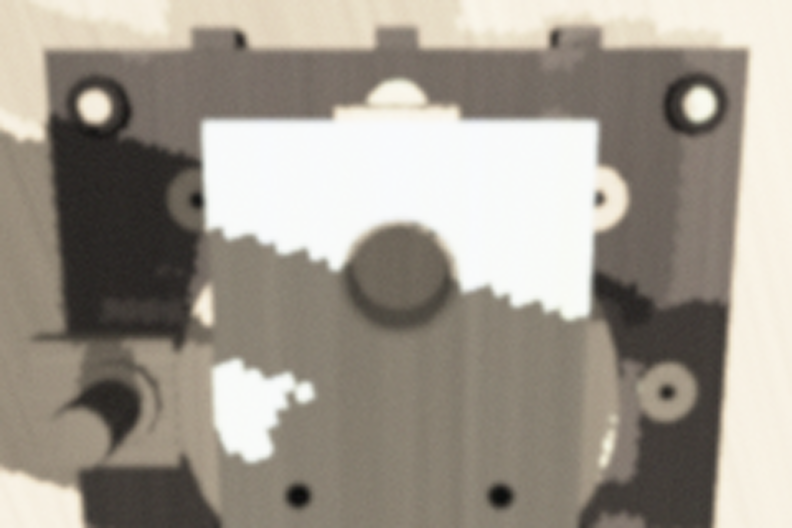

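```bash
python3 -m creep '[[[0,0.045,0.2],[0,0,0],40],[[0,0,0.4],[0,0,0],40],[[0,0,0.5],[0,0,0],40],[[0,0,0.5],[0,0,0],40],[[0,0,0.5],[0,0,0],40],[[0,0,0.4],[0,0,0],40],[[0,0,0.3],[0,0,0],40],[[0,0,0.15],[0,0,0],40]]'
python3 -m creep '[[[0,0,0],[0,0,0],40],[[0,0,0],[0,0,0],40],[[0,0,0],[0,0,0],40],[[0,0,0],[0,0,0],40],[[0,0,0],[0,0,0],40],[[0,0,0],[0,0,0],40],[[0,0,0],[0,0,0],40],[[0,0,0],[0,0,0],40]]'
python3 - <<'E'
from h import *
c,im=shot("wrist","w19.png")
go([.539,-.303,.058],-17.35,8)
cv2.imwrite("pics/w19c.png",cv2.resize(im[110:270,195:435],None,fx=3.3,fy=3.3,interpolation=cv2.INTER_CUBIC))
cv2.imwrite("pics/w19d.png",cv2.convertScaleAbs(cv2.resize(im[165:220,280:350],None,fx=10,fy=10,interpolation=cv2.INTER_CUBIC),alpha=1.8))
E
```

```text
time: 22.52
ee_pos: [0.5392, -0.3013, 0.0737]
tool_rot: [0.989, -0.149, -0.001, -0.001]
ft_force: [-0.4, 0.9, -2.4]
opening: 0.52
time: 23.18
ee_pos: [0.5403, -0.3025, 0.0763]
tool_rot: [0.989, -0.15, 0.0, 0.0]
ft_force: [-0.0, -0.4, -3.5]
opening: 0.524
t 23.23 pos [ 0.5403 -0.3024  0.0762] yaw -17.23 tilt-turn total(5deg) [ 0.    -0.002  0.024] dist 0.0182 N_min 1 F [-0.2 -1.  -3.2] op 50.0
total shift(30mm) [-0.034  0.03   0.606] per row/8 [-0.004  0.004  0.076]
final-frame total shift [-0.034  0.03   0.606]
```

View pics/w19c.png

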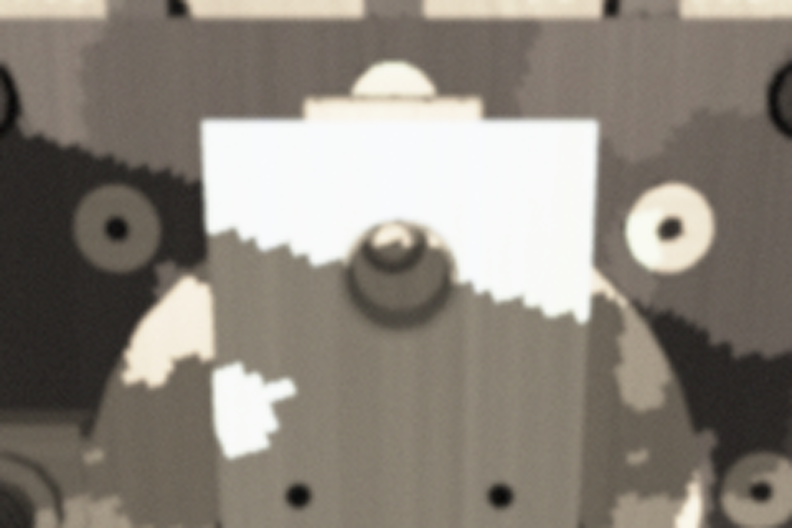

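View pics/w19d.png

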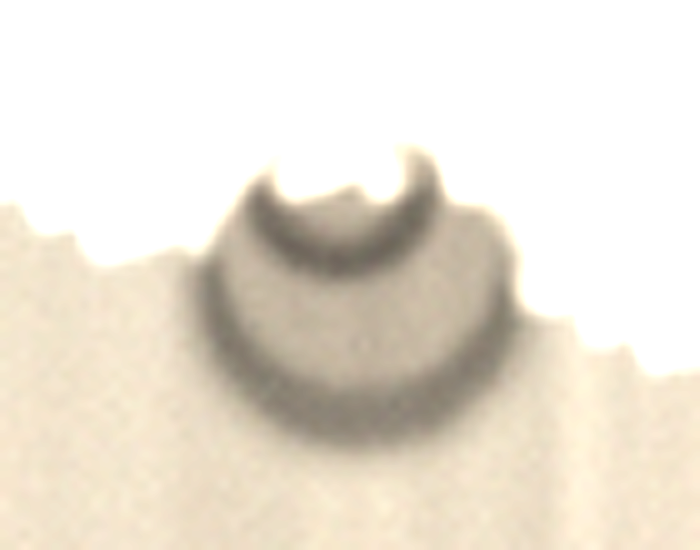

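```bash
python3 - <<'E'
from h import *
c=load("wrist");s=ctrl.read_state();M=R.from_quat(s["tool_rot"]).as_matrix();e=s["ee_pos"]
T=lambda u,v,z:(M.T@(plane(c,u,v,z)-e)*1000).round(2)
print("dowel bottom edge y(+6 expected -49)",T(314.4,192.3,.0525),T(280+24.8,185,.0525)[0],T(280+44,185,.0525)[0])
zt=e[2]+.006+.02
print("plate hole top rim bottom (-48)",T(280+36,165+44,zt),"lr",T(280+20,192,zt)[0],T(280+52,192,zt)[0])
print("hole bottom rim lower (-48)",T(280+36,165+38.5,zt-.02))
print("plate far end (-75), lr",T(195+400/3.3,110+120/3.3,zt),T(195+202/3.3,110+120/3.3,zt),T(195+599/3.3,110+120/3.3,zt))
print("bushes",T(195+117/3.3,110+228/3.3,.025),T(195+670/3.3,110+228/3.3,.025))
E
```

```text
dowel bottom edge y(+6 expected -49) [ -0.86 -48.79  23.67] -6.41 4.71
plate hole top rim bottom (-48) [ 4.000e-02 -4.748e+01 -2.600e+01] lr -6.88 6.97
hole bottom rim lower (-48) [  0.05 -46.81  -6.  ]
plate far end (-75), lr [  0.14 -73.94 -26.  ] [-24.94 -73.96 -26.01] [ 25.35 -73.92 -26.  ]
bushes [-56.25 -54.19  51.16] [ 54.12 -54.09  51.18]
```

```bash
python3 -m creep '[[[-0.035,-0.005,0.1],[0,0,0.02],40],[[0,0,0.2],[0,0,0],40],[[0,0,0.2],[0,0,0],40],[[0,0,0.1],[0,0,0],40],[[0,0,0],[0,0,0],40],[[0,0,0],[0,0,0],40],[[0,0,0],[0,0,0],40],[[0,0,0],[0,0,0],40]]'
python3 -m creep '[[[0,0,0],[0,0,0],40],[[0,0,0],[0,0,0],40],[[0,0,0],[0,0,0],40],[[0,0,0],[0,0,0],40],[[0,0,0],[0,0,0],40],[[0,0,0],[0,0,0],40],[[0,0,0],[0,0,0],40],[[0,0,0],[0,0,0],40]]'
python3 - <<'E'
from h import *
c,im=shot("wrist","w20.png")
go([.539,-.303,.058],-17.35,8)
cv2.imwrite("pics/w20c.png",cv2.resize(im[110:270,195:435],None,fx=3.3,fy=3.3,interpolation=cv2.INTER_CUBIC))
cv2.imwrite("pics/w20d.png",cv2.convertScaleAbs(cv2.resize(im[165:220,280:350],None,fx=10,fy=10,interpolation=cv2.INTER_CUBIC),alpha=1.3))
c,im=shot("top")
cv2.imwrite("pics/t20.png",cv2.resize(im[175:285,380:500],None,fx=5,fy=5,interpolation=cv2.INTER_CUBIC))
c,im=shot("scene")
cv2.imwrite("pics/s20.png",cv2.resize(im[240:350,160:280],None,fx=5,fy=5,interpolation=cv2.INTER_CUBIC))
E
```

```text
time: 23.9
ee_pos: [0.5395, -0.3021, 0.0584]
tool_rot: [0.989, -0.151, 0.0, 0.0]
ft_force: [0.1, 0.6, -3.0]
opening: 0.519
time: 24.57
ee_pos: [0.5393, -0.302, 0.0581]
tool_rot: [0.989, -0.151, -0.0, 0.0]
ft_force: [-0.3, 0.6, -3.9]
opening: 0.527
t 24.62 pos [ 0.5392 -0.302   0.0581] yaw -17.33 tilt-turn total(5deg) [-0.     0.     0.004] dist 0.0010 N_min 1 F [ 0.1  0.  -3.1] op 49.6
total shift(30mm) [0.002 0.035 0.002] per row/8 [0.    0.004 0.   ]
final-frame total shift [0.002 0.035 0.002]
```

View pics/w20c.png

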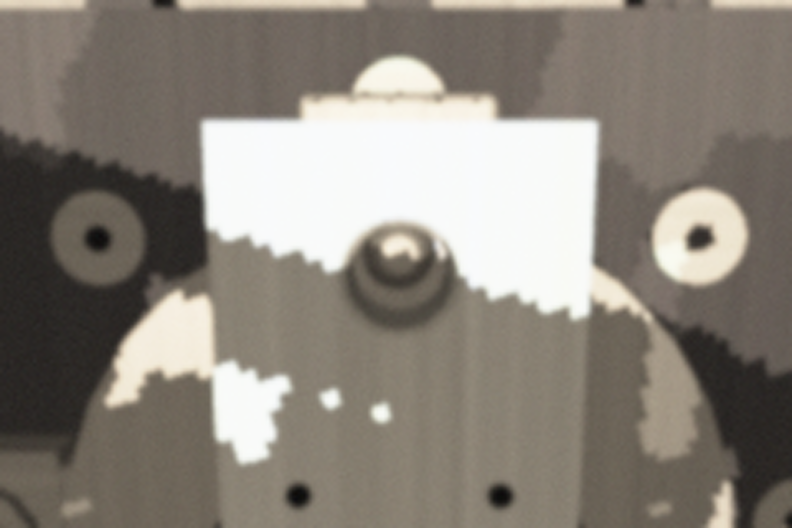

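View pics/w20d.png

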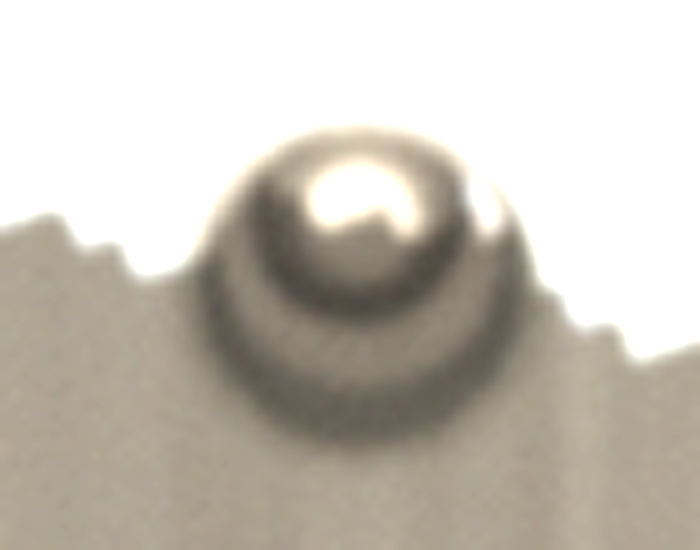

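View pics/t20.png

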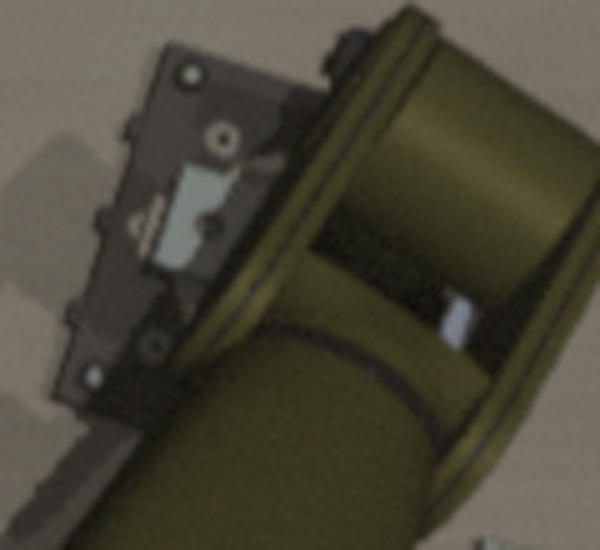

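View pics/s20.png

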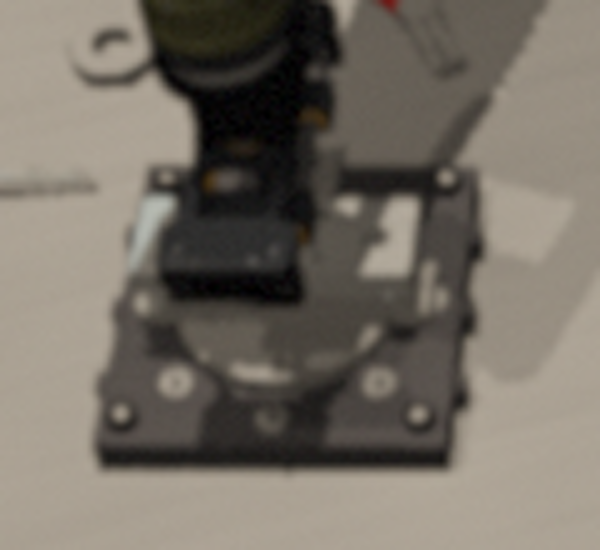

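```bash
python3 - <<'E'
from h import *
c=load("wrist");s=ctrl.read_state();M=R.from_quat(s["tool_rot"]).as_matrix();e=s["ee_pos"]
T=lambda u,v,z:(M.T@(plane(c,u,v,z)-e)*1000).round(2)
D=lambda x,y,z:T(280+x/10-.45,165+y/10-.45,z)
zt=e[2]+.026
print("dowel: bottom(y -49) L R",D(360,318,.0525),D(250,230,.0525)[0],D(470,230,.0525)[0])
print("hole top rim bottom(-48) top(-62) L R",D(360,442,zt),D(360,125,zt),D(205,270,zt)[0],D(522,270,zt)[0])
print("hole low rim bottom",D(360,385,zt-.02))
U=lambda x,y,z:T(195+x/3.3-.35,110+y/3.3-.35,z)
print("bushes",U(97.5,238,.025),U(700,238,.025))
print("plate end",U(400,120,zt),U(202,120,zt),U(599,120,zt))
print("arm end",U(302,97,.038),U(497,97,.038))
E
```

```text
dowel: bottom(y -49) L R [ -0.22 -48.87   5.54] -6.0 5.57
hole top rim bottom(-48) top(-62) L R [ -0.2  -47.63 -26.  ] [ -0.18 -61.32 -26.  ] -6.89 6.82
hole low rim bottom [ -0.21 -47.07  -6.  ]
bushes [-55.56 -54.09  33.04] [ 55.   -54.    33.04]
plate end [-4.00e-02 -7.41e+01 -2.60e+01] [-25.1  -74.12 -26.  ] [ 25.15 -74.08 -26.  ]
arm end [-16.32 -78.42  20.04] [ 16.1  -78.39  20.04]
```

```bash
python3 - <<'E'
from h import *
s=ctrl.read_state();print(s["time"],s["ee_pos"],s["ft_force"],s["opening"],abs(s["qvel"]).max())
print(ctrl.hand_in())
E
```

```text
24.7167 [ 0.53925293 -0.30194974  0.05803873] [ 1.00025478 -0.27573073 -2.65079538] 0.5241382737516879 0.00254278861883975
the job is handed in; nothing more can be done
None
```

The lock pin is home in the ear and base hole and released. The plate is held level over the two dowels, about 10 mm above their tips. I handed the job in at 24.7 s; no verdict came back.

- **Pin:** It went down until the arm met resistance at the fully home depth (the foot worked out at 4 mm above the bench, as it should be), with about 8 N upward push. I then let go. A later picture shows it still standing in the ear with its collar on it, and the swivel had not turned.
- **Plate:** I gripped it at mid-length with 45 N and carried it with its underside about 17 cm above the bench. The force reading showed only its weight, about 3–4 N. It did not slip or tilt in the gripper.
- **Alignment at the dowels:** Left to right, the visible hole is within about 0.3 mm of its dowel. Along the plate, the wrist-camera estimates disagree by up to 0.5 mm either way. The gap works out at 10.1 mm, the arm was still, and nothing was touching.
- **Not checked directly:** I could not see the other hole over its dowel, because the gripper hid it. I inferred its position from the matching angle and the fixture's screws and bushes. I did not take a wide picture of the other tools after the last move, but no bump showed in any force reading I took.

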